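Level the pouring slab with a drop-foot gauge and a shim wedge

TASK

The dark pouring slab sits low along its edge nearest you and must be level before caramel is poured. Take the dial gauge off its sloping rest, lower it gently so that its base stands flat on the worktop with its sprung foot resting on the slab just inside the low edge, and let it stand there; then push the orange wedge under that edge, keeping an eye on the gauge, until the needle stands on the green mark and the wedge is tight under the slab. Leave the gauge and the wedge in place and the other things on the bench where they are.

Things in the scene. Friction and masses are not known exactly. Their poses are not given: they have to be found in the camera images.
- slab: Dark grey mineral-composite slab 300 mm wide (y), 200 deep (x), 15 thick, about 1.5 kg. Origin on its underside at the middle of the low edge; x runs away from that edge, y along it, z up. Its far end stands on two 20 mm rubber feet at x = 195 mm, about which it rocks; it does not slide. The low edge rests on two worn stubs (22 mm across, 10 high) at x = 15, y = +-130 mm.
- slab_edge (a point): Middle of the top of the slab's low edge, 15 mm above the slab's origin; same axes. The gap under this edge is about 9 mm at the start (slab leaning 0.055 rad) and 20 mm when level; the level top is 35 mm above the worktop.
- gauge: Drop-foot dial gauge, 0.5 kg. Grey base 90 (x) by 60 (y) by 14 mm; origin at the centre of its underside, z up the column, x along the arm (60 mm up). The column stands over the origin. Starts on the rest, z leaning about 40 degrees towards the rest's -x (robot) side, arm pointing uphill. The 48 mm dial, at x = 122 mm and 70 mm up, looks along +x; top of gauge 126 mm.
- gauge_grip (a point): Centre of the black grip on top of the gauge's column, 92 mm above the base's underside; grip 30 mm across y, 22 mm along x, 44 mm high; same axes as the gauge.
- gauge_foot (a joint): Upward slide of the sprung foot, m: 0 hanging free with its sole 20 mm above the plane of the base's underside, 0.030 at the top stop; light spring (0.5 N at 0, 0.9 N at 0.015). The red needle turns clockwise 8 degrees per mm and points to 12 o'clock, the middle of the green mark, at 0.015. The mark covers 0.0135 to 0.0165.
- rest: Fixed stainless rest with a plate that slopes up at 40 degrees along its own +x, 80 mm wide, with a 10 mm lip at its lower end; the gauge's base stands on the plate against the lip. Origin at the centre of its underside, z up; about 125 by 90 mm on the worktop and 105 mm high.
- wedge: Orange plastic wedge lying flat, 145 mm long, 40 wide, 90 g. Origin at mid-length on its underside; x points to the thin tip at +72 mm, z up. Rises from 4 mm at the tip by 16 mm per 100 over 120 mm; the last 25 mm (x = -72 to -47) is a block head 27 mm high to hold or push. Driving it in takes roughly 8 to 20 N if it is not pressed down as well; it stays where left.
- table: White worktop, its top at height 0.
- pie_dish: Blue fluted ceramic pie dish, about 200 mm across, 38 mm high; bystander. Origin at the centre of its underside.
- knife: Chef's knife lying on its side, about 330 mm long, along its x; bystander. Origin near the bolster.
- flour_jar: Clear jar, 90 mm across, 140 mm high; bystander. Origin at the centre of its underside.
- bench_scraper: Bench scraper with steel blade and wooden handle, 130 by 120 mm; bystander. Origin near the middle of the blade.
- sugar_bowl: White bowl, 120 mm across, 50 mm high; bystander. Origin at the centre of its underside.
- foot_tip (a point): Centre of the sole of the gauge's foot, a steel disc 20 mm across on a sprung stem below the end of the arm, at x = 105 mm in the gauge's frame (60 mm beyond the front of the base); same axes as the gauge.

How it is judged:
On the way:
1. the gauge stands by itself, flat on the worktop, its foot on the slab, which is still low (angle between gauge's own z axis and vertical below 0.04 rad and height (world z) of gauge below 0.004 m and contact force between gauge and slab above 0.2 N and contact force between the fingers and gauge below 0.1 N and value of joint gauge_foot between 0.002 and 0.0125 m and x of foot_tip in the frame of slab below 0.07 m), for 0.2 s.
At the end, for the whole second after the job is handed in: Gauge alone, flat on the worktop (lean under 0.04 rad, base lifted under 4 mm), foot on the slab within 70 mm of the low edge, reading 15 mm +-1.5 (needle on green); wedge in from the low edge, within 0.6 rad of square, bearing the slab with over 3 N; both at rest (angle between gauge's own z axis and vertical below 0.04 rad and height (world z) of gauge below 0.004 m and contact force between gauge and slab above 0.2 N and value of joint gauge_foot between 0.0135 and 0.0165 m and contact force between wedge and slab above 3 N and linear speed of each of wedge, gauge below 0.01 m/s and x of foot_tip in the frame of slab below 0.07 m and x of wedge in the frame of slab below 0.09 m and angle between the x axis of wedge and the x axis of slab, either way round below 0.6 rad); the robot touches nothing.
It fails at once if the gauge is rammed onto the slab (contact force between gauge and slab above 15 N).
It fails at once if the gauge is dropped or rammed onto the worktop (contact force between gauge and table above 40 N).
It fails at once if the pie dish, knife, jar, scraper or bowl is shifted by more than 25 mm (distance of any of pie_dish, knife, flour_jar, bench_scraper, sugar_bowl from where it was at the start of the episode above 0.025 m).
It also fails if it takes over 70 s, if anything falls off the work surface, if the arm or the gripper's body presses on something with over 40 N, if the wrist force passes 120 N, or if a joint passes its speed limit or range.

ROBOT

A 7-joint arm with a two-finger parallel gripper is mounted at the origin on the work surface. World frame = base frame: x ahead of the robot, y to its left, z up, the work surface at z = 0. Lengths are in m, angles in rad, forces in N, time in s.
With the tool pointing down it reaches from about 0.425 to 0.875 m from the base axis. Payload 4.7 kg.
Tool frame: the origin (TCP) lies at the very end of the fingers, on their centre line; the grasp point (between the pads) lies 19 mm behind it; z points along the fingers, y is the direction in which the jaws open and shut (so a half turn about z gives the same grasp; the last joint's range is limited). The gripper opens to 87 mm and grips with 3 to 60 N. Pads are 19 mm wide; open, the fingers measure 117 mm over their backs; the gripper's body (75 mm by 190 mm) begins 51 mm behind the grasp point.
Start: joints at [1.145, 0.321, -0.07, 1.45, 0.023, 1.371, -0.057], TCP at [0.277, -0.588, 0.223] pointing down, gripper open.
Joint ranges: [-2.86, 2.86], [-0.3, 2.09], [-1.38, 1.24], [0.06, 2.45], [-1.56, 4.7], [0.09, 2.05], [-2.69, 2.69]. Speed limits (rad/s): [2.57, 2.57, 3.14, 3.14, 3.14, 3.14, 3.14].

INTERFACE

Orientations are given as a rotation vector (axis times angle).
In Python, from bench import ctrl, get_image, camera_info gives the robot as it stands.
- The arm moves only by the tool carry_out, never from a script. Its argument "commands" is a list of rows, each an object of numbers: "tx", "ty", "tz": the shift along the tool's x, y, z in m; "rx", "ry", "rz": the turn, a rotation vector about the tool's x, y, z in rad; "jaw": the opening, from 0 (shut) to 1 (fully open). In form: [{"tx": .., "ty": .., "tz": .., "rx": .., "ry": .., "rz": .., "jaw": ..}, ...]. A call has 1 to 12 rows; each row is the pose to reach, as a shift and turn from the pose commanded when the call began, along the tool's axes at that moment; what a row does not reach only later rows make up. A row lasts 1/8 s, in which the tool goes at most 62.5 mm and 10.7 degrees, less where a joint would pass 70% of its speed; a pose out of reach is approached as far as the arm can. A call with a gripper value outside its range is refused whole. The fingers move at their own pace and stop on an object; "grip_force" is the grip in N (left out, the last holds). Time passes only in rows, so rows that repeat a pose let the fingers close. It gives the time, the measured TCP pose, the force and the opening at its end, in the units of the state.
- ctrl.get_state(): the state, without advancing time (a new reading comes with each control period).
- get_image(name): name is "side" or "top"; returns the picture (480x640x3 uint8, red, green, blue); there is no depth.
- camera_info(name): a dict with "intrinsics" (3x3 intrinsics, pixels), "R" (3x3) and "t" (3): a world point X has camera coordinates R X + t. Camera axes: x right, y down, z forward; pixel columns grow to the right and rows downward; lengths in m; the calibration is good to about 2 mm. A picture is of the moment at which its call begins. camera_info takes no time and is no camera call.
- ctrl.close_job(): hands the job in, once; it reports no verdict.
The state is a dict: "time": time; "joint_positions": joint angles; "qd": joint speeds; "joint_torque": joint torques, N m; "position": TCP position; "tool_rot": TCP orientation; "ft_force": force on the tool from outside, world axes, zero at the start; "torque": the same for the moment, N m; "grip_width": opening from 0.0 (shut) to 1.0 (fully open).
Only numpy, scipy, OpenCV 4.12 (cv2) and the standard library are available. Lean on these libraries where they do the work, as an engineer would, in place of code of your own. Each camera call takes 0.05 s, during which the arm holds its last target.

## Working session

There is one attempt and no reset: what is moved stays moved. The work goes in short steps, Python scripts to look and compute and a tool call to move; the robot and the scene stay as the last step left them, time stands still between calls to the robot, and variables do not carry over. Pictures are saved under pics/ and viewed, and the job is handed in when it is done.

Besides the shell and the picture viewer there is one more tool, called after "Call:" as name(argument=value, ...), one argument or row to a line, values as JSON. carry_out: Moves the arm, as the interface text tells. Its arguments: {"type":"object","properties":{"commands":{"type":"array"},"grip_force":{"type":"number"}},"required":["commands"]}

```bash
ls; mkdir -p pics
python3 - <<'E'
from bench import ctrl,get_image,camera_info
import cv2
s=ctrl.get_state();print(s)
for n in("side","top"):
    cv2.imwrite(f"pics/{n}0.png",get_image(n)[:,:,::-1]);print(n,camera_info(n))
E
```

```text
pics
{'time': 0.0, 'joint_positions': array([ 1.14508731,  0.32179993, -0.07009439,  1.45169167,  0.02261016,
        1.3707854 , -0.0569034 ]), 'qd': array([ 9.97888123e-04,  2.83827148e-04,  6.03251700e-04, -1.90692528e-04,
        7.39993033e-05,  6.91282235e-04, -1.11051646e-03]), 'joint_torque': array([-1.85166323e-04, -4.91286385e+01, -4.03821990e-01, -3.12527955e+01,
       -6.38072868e-02,  4.36350110e-02,  1.73114868e-04]), 'position': array([ 0.27646764, -0.58765713,  0.2214682 ]), 'tool_rot': array([-3.06414285e+00, -6.84956924e-01,  8.11022752e-04]), 'ft_force': array([0.00241306, 0.35231364, 0.05192742]), 'torque': array([-0.0033854 ,  0.06571959, -0.04479517]), 'grip_width': 0.9996023297545519}
side {'intrinsics': array([[499.12972549,   0.        , 315.453442  ],
       [  0.        , 499.12972549, 238.68267062],
       [  0.        ,   0.        ,   1.        ]]), 'R': array([[-0.95673658, -0.29050281, -0.01622465],
       [-0.20215492,  0.70380836, -0.68101922],
       [ 0.20925705, -0.64827611, -0.73208577]]), 't': array([0.4357154 , 0.19616626, 1.27988885])}
top {'intrinsics': array([[530.90872665,   0.        , 311.96629251],
       [  0.        , 530.90872665, 232.60554087],
       [  0.        ,   0.        ,   1.        ]]), 'R': array([[ 0.02403154, -0.99968446, -0.00731151],
       [-0.98643389, -0.02252373, -0.16260649],
       [ 0.1623905 ,  0.01112001, -0.98666391]]), 't': array([-0.05014892,  0.49246227,  1.46729749])}
```

View pics/side0.png

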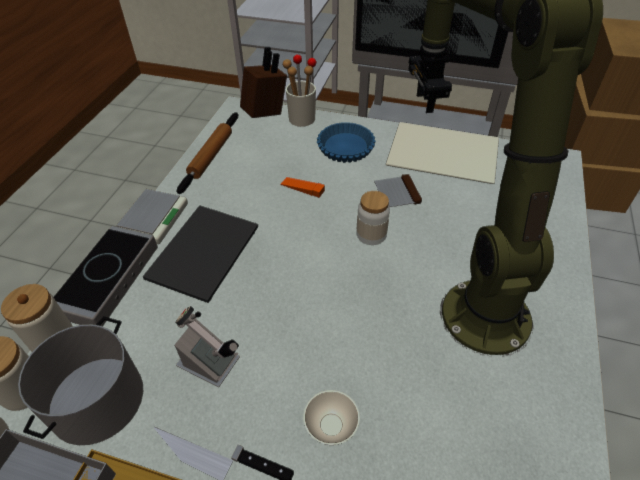

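View pics/top0.png

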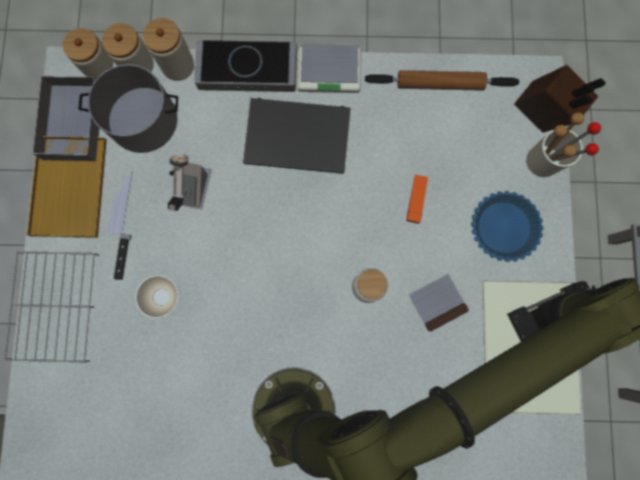

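The side view shows the slab around (200,250), the gauge on its rest at (210,345) and the wedge at (303,187). In the top view the slab is at (298,135), the gauge at (185,185) and the wedge at (417,199). I'll zoom in.

```bash
cat > h.py <<'E'
import numpy as np,cv2
from bench import ctrl,get_image,camera_info
from scipy.spatial.transform import Rotation as Rn
CI={n:camera_info(n) for n in("side","top")}
def ray(n,px):
    c=CI[n];K=np.array(c["intrinsics"]);R=np.array(c["R"]);t=np.array(c["t"])
    d=R.T@np.linalg.inv(K)@np.array([px[0],px[1],1.]);o=-R.T@t
    return o,d/np.linalg.norm(d)
def onz(n,px,z):
    o,d=ray(n,px);return o+d*(z-o[2])/d[2]
def proj(n,X):
    c=CI[n];p=c["intrinsics"]@(c["R"]@np.array(X)+c["t"]);return p[:2]/p[2]
def tri(ps,pt):
    A=np.zeros((3,3));b=np.zeros(3);L=[]
    for n,p in(("side",ps),("top",pt)):
        o,d=ray(n,p);M=np.eye(3)-np.outer(d,d);A+=M;b+=M@o;L.append((M,o))
    X=np.linalg.solve(A,b);return X,[np.linalg.norm(M@(X-o)) for M,o in L]
def crop(im,x0,y0,w,h,f,name):
    cv2.imwrite(name,cv2.resize(im[y0:y0+h,x0:x0+w,::-1],None,fx=f,fy=f,interpolation=cv2.INTER_CUBIC))
E
python3 - <<'E'
from h import *
s=cv2.imread("pics/side0.png")[:,:,::-1];t=cv2.imread("pics/top0.png")[:,:,::-1]
crop(s,160,295,100,100,6,"pics/s_g.png");crop(t,140,140,100,90,6,"pics/t_g.png")
for n,im in(("side",s),("top",t)):
    hsv=cv2.cvtColor(np.ascontiguousarray(im),cv2.COLOR_RGB2HSV)
    m=cv2.inRange(hsv,(3,200,120),(14,255,255))
    cs=[c for c in cv2.findContours(m,0,2)[0] if cv2.contourArea(c)>150]
    for c in cs: print(n,cv2.minAreaRect(c),cv2.approxPolyDP(c,2,True)[:,0].tolist())
    m=cv2.inRange(np.ascontiguousarray(im),(20,20,20),(75,75,75))
    for c in cv2.findContours(m,0,2)[0]:
        x,y,w,h=cv2.boundingRect(c)
        if cv2.contourArea(c)>3000: print(n,'dark',cv2.contourArea(c),(x,y,w,h),cv2.approxPolyDP(c,4,True)[:,0].tolist())
E
```

```text
side ((302.5000305175781, 184.50001525878906), (40.82303237915039, 7.6325459480285645), 10.954063415527344) [[282, 183], [316, 191], [323, 186], [289, 178]]
side dark 3827.0 (23, 346, 120, 99) [[123, 346], [122, 369], [101, 398], [63, 416], [33, 411], [48, 428], [42, 434], [29, 430], [32, 415], [23, 431], [42, 438], [52, 430], [67, 442], [89, 444], [121, 429], [142, 394], [140, 376]]
side dark 4274.0 (20, 326, 102, 88) [[117, 339], [94, 326], [70, 328], [49, 338], [24, 366], [23, 398], [48, 413], [55, 390], [73, 370], [100, 358], [121, 359]]
side dark 5355.5 (40, 229, 117, 107) [[153, 237], [90, 320], [62, 312], [56, 302], [96, 311], [148, 239], [108, 229], [53, 297], [53, 307], [40, 323], [45, 333], [70, 326], [71, 321], [102, 325], [106, 320], [117, 323], [116, 333], [120, 321], [108, 317], [156, 248]]
side dark 5852.0 (143, 206, 115, 97) [[199, 206], [143, 277], [208, 302], [257, 225]]
side dark 9694.5 (440, 47, 200, 308) [[579, 47], [553, 49], [564, 52], [561, 59], [551, 62], [539, 77], [542, 80], [535, 82], [538, 99], [531, 106], [537, 117], [528, 131], [527, 145], [532, 145], [
[... 1457 characters left out ...]
79], [415, 465], [458, 445], [470, 446], [475, 434], [603, 352], [639, 339]]
top dark 6283.5 (244, 99, 105, 74) [[251, 100], [244, 162], [342, 172], [348, 108]]
top dark 3247.0 (515, 66, 90, 66) [[604, 81], [584, 83], [564, 66], [533, 81], [515, 104], [542, 131], [558, 124], [570, 128], [575, 124], [571, 115], [588, 109], [596, 97], [593, 90]]
top dark 6795.5 (34, 59, 127, 106) [[156, 80], [142, 68], [125, 65], [93, 84], [106, 65], [100, 59], [78, 65], [85, 78], [42, 77], [36, 164], [39, 157], [94, 160], [96, 124], [109, 131], [114, 102], [137, 87], [160, 90]]
top dark 4139.5 (197, 40, 98, 51) [[203, 41], [201, 81], [206, 82], [198, 88], [294, 90], [294, 85], [263, 83], [288, 81], [288, 42]]
```

View pics/s_g.png

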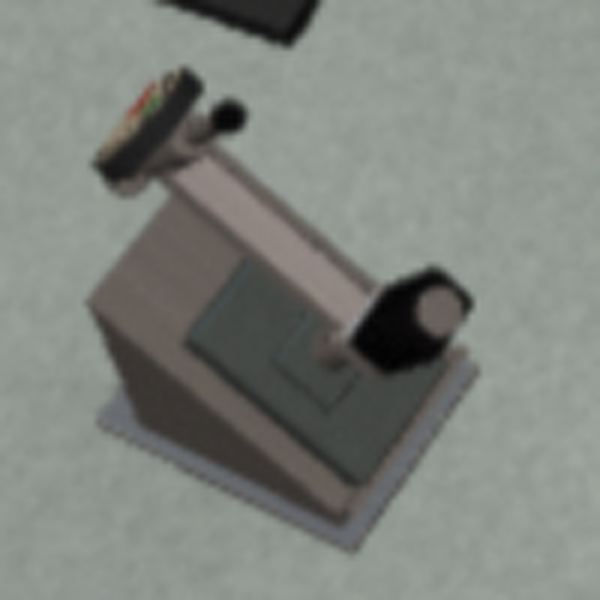

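View pics/t_g.png

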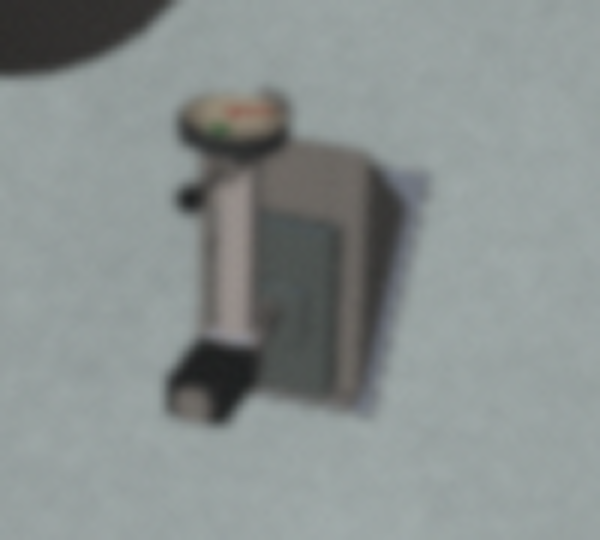

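```bash
python3 - <<'E'
from h import *
np.set_printoptions(precision=4,suppress=True)
S=lambda x,y:(160+x/6,295+y/6)
T=lambda x,y:(140+x/6,140+y/6)
fc=[onz("side",S(*p),0.002) for p in((97,425),(352,553),(478,370))]
print("rest fp side",fc)
print("rest fp top",onz("top",T(430,175),0.002),onz("top",T(370,415),0.002))
print("grip top",tri(S(440,310),T(195,402)))
print("knob",tri(S(230,116),T(188,199)))
print("dial ctr",tri(S(148,125),T(235,115)))
print("base fr corner",tri(S(187,340),T(340,222)), "near", tri(S(355,485),T(330,395)))
# wedge
print("slab")
for p in [(251,100),(244,162),(342,172),(348,108)]: 
    print(onz("top",p,0.035 if p[1]<120 else 0.024))
for p in [(199,206),(143,277),(208,302),(257,225)]:
    print(onz("side",p,.035 if p[0]<200 else .024))
E
python3 - <<'E'
from h import *
s=cv2.imread("pics/side0.png")[:,:,::-1];t=cv2.imread("pics/top0.png")[:,:,::-1]
crop(s,270,165,65,40,10,"pics/s_w.png");crop(t,395,165,45,65,9,"pics/t_w.png")
crop(s,130,195,140,120,5,"pics/s_s.png");crop(t,235,90,125,95,6,"pics/t_s.png")
E
```

```text
rest fp side [array([0.6957, 0.3551, 0.002 ]), array([0.5751, 0.3765, 0.002 ]), array([0.5592, 0.2895, 0.002 ])]
rest fp top [0.6842 0.2647 0.002 ] [0.5622 0.2875 0.002 ]
grip top (array([0.5376, 0.3361, 0.1344]), [np.float64(0.0014698955960177746), np.float64(0.001469895596017881)])
knob (array([0.6109, 0.324 , 0.2095]), [np.float64(0.0011867360343616822), np.float64(0.0011867360343617024)])
dial ctr (array([0.6575, 0.3155, 0.1735]), [np.float64(0.003202115762721431), np.float64(0.003202115762721573)])
base fr corner (array([0.6678, 0.3104, 0.0041]), [np.float64(0.009175609900208503), np.float64(0.009175609900208713)]) near (array([ 0.5949,  0.3242, -0.0541]), [np.float64(0.011332625074608983), np.float64(0.011332625074608664)])
slab
[0.8898 0.1523 0.035 ]
[0.7017 0.1662 0.024 ]
[ 0.6777 -0.1219  0.024 ]
[ 0.8708 -0.1363  0.035 ]
[ 0.8684 -0.1373  0.035 ]
[0.8907 0.157  0.035 ]
[0.6924 0.1764 0.024 ]
[ 0.6727 -0.12    0.024 ]
```

Run:
```python
import cv2,numpy as np
L=[cv2.imread(f"pics/{n}.png") for n in("s_w","t_w")]
H=max(i.shape[0] for i in L)
cv2.imwrite("pics/w.png",cv2.resize(np.hstack([cv2.copyMakeBorder(i,0,H-i.shape[0],0,0,0) for i in L]),None,fx=.7,fy=.7))
```

```text
(no output)
```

View pics/w.png

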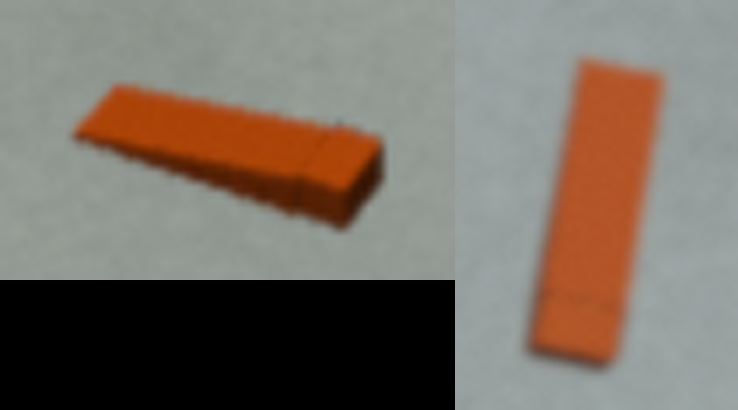

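View pics/t_s.png

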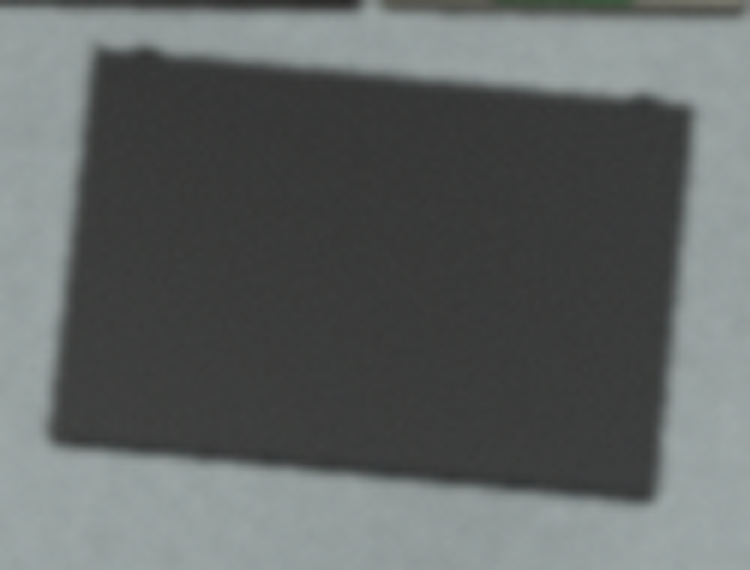

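View pics/s_s.png

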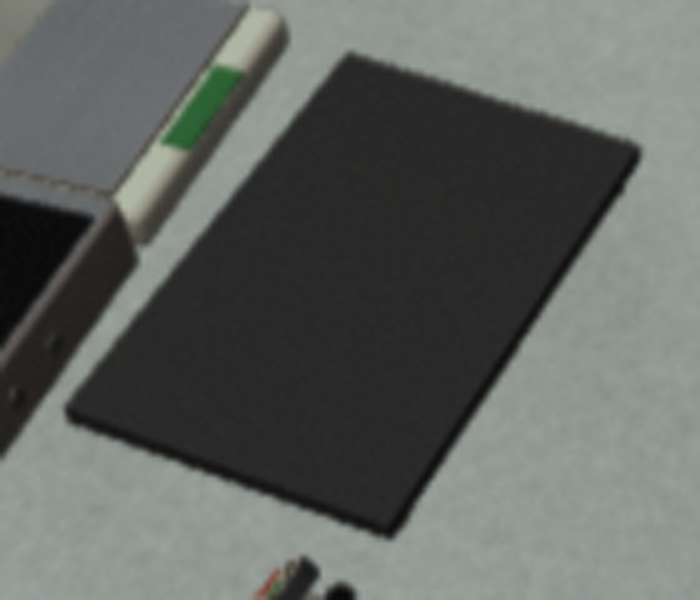

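```bash
cat >> h.py <<'E'
np.set_printoptions(precision=4,suppress=True)
def frame(z,y):
    z=np.array(z,float);z/=np.linalg.norm(z);y=np.array(y,float);y-=z*(y@z);y/=np.linalg.norm(y)
    return np.column_stack([np.cross(y,z),y,z])
def rel(p,R,p0=None,R0=None):
    s=ctrl.get_state()
    p0=s["position"] if p0 is None else p0
    R0=Rn.from_rotvec(s["tool_rot"]).as_matrix() if R0 is None else R0
    return R0.T@(np.array(p)-p0), Rn.from_matrix(R0.T@R).as_rotvec()
E
python3 - <<'E'
from h import *
s=ctrl.get_state();R0=Rn.from_rotvec(s["tool_rot"]).as_matrix();print(R0)
for n in CI: print(n,"cam",-CI[n]["R"].T@CI[n]["t"])
T=lambda x,y:(235+x/6,90+y/6)
S=lambda x,y:(130+x/5,195+y/5)
for p in((53,440),(653,500)): print("top low corner",onz("top",T(*p),.0235))
for p in((390,522),(638,152)): print("side low corner",onz("side",S(*p),.0245))
W=lambda x,y:(395+(x/.7-650)/9,165+y/.7/9); V=lambda x,y:(270+x/.7/10,165+y/.7/10)
print("wedge tip",[onz("top",W(*p),.004) for p in((580,60),(664,74))],"head", [onz("top",W(*p),.027) for p in((530,348),(610,358))])
print("side tip",[onz("side",V(*p),.004) for p in((75,133),(118,85))],"head",[onz("side",V(*p),.027) for p in((342,190),(382,138))])
for n,p in(("dish",(507,226)),("jar",(371,284)),("bowl",(157,297)),("kn1",(120,278)),("kn2",(130,172)),("scr",(439,302))): print(n,onz("top",p,.03))
psi=-.178;a=np.radians(40)
zg=np.array([-np.sin(a)*np.cos(psi),-np.sin(a)*np.sin(psi),np.cos(a)]);yg=np.array([-np.sin(psi),np.cos(psi),0])
for sg in(1,-1):
    R=frame(-zg,sg*yg);G=np.array([.552,.334,.115])
    print(sg,"via",rel([.52,.0,.36],R),"pre",G-zg*(-.10),rel(G+.08*zg,R)); print(R)
E
```

```text
[[ 0.9048  0.4258 -0.0008]
 [ 0.4258 -0.9048  0.0015]
 [-0.0001 -0.0017 -1.    ]]
side cam [0.1887 0.8182 1.0777]
top cam [ 0.2487 -0.0554  1.5274]
top low corner [0.6978 0.1666 0.0235]
top low corner [ 0.6739 -0.1273  0.0235]
side low corner [0.6957 0.1691 0.0245]
side low corner [ 0.6701 -0.1184  0.0245]
wedge tip [array([ 0.6804, -0.3382,  0.004 ]), array([ 0.6745, -0.3775,  0.004 ])] head [array([ 0.5379, -0.3101,  0.027 ]), array([ 0.5341, -0.3465,  0.027 ])]
side tip [array([ 0.6762, -0.3353,  0.004 ]), array([ 0.6681, -0.3736,  0.004 ])] head [array([ 0.5368, -0.3066,  0.027 ]), array([ 0.5294, -0.3456,  0.027 ])]
dish [ 0.527 -0.595  0.03 ]
jar [ 0.3526 -0.2079  0.03  ]
bowl [0.302  0.3922 0.03  ]
kn1 [0.3528 0.5008 0.03  ]
kn2 [0.6624 0.4972 0.03  ]
scr [ 0.3069 -0.398   0.03  ]
1 via (array([ 0.4706, -0.4284, -0.1377]), array([-0.872 , -0.28  , -2.3935])) pre [0.4887 0.3454 0.1916] (array([ 0.5998, -0.7464,  0.0465]), array([-0.872 , -0.28  , -2.3935]))
[[-0.7539  0.1771  0.6326]
 [ 0.1356  0.9842 -0.1138]
 [-0.6428  0.     -0.766 ]]
-1 via (array([ 0.4706, -0.4284, -0.1377]), array([-0.2171,  0.676 ,  0.5917])) pre [0.4887 0.3454 0.1916] (array([ 0.5998, -0.7464,  0.0465]), array([-0.2171,  0.676 ,  0.5917]))
[[ 0.7539 -0.1771  0.6326]
 [-0.1356 -0.9842 -0.1138]
 [ 0.6428 -0.     -0.766 ]]
```

The gauge's grip is triangulated to about (0.552, 0.334, 0.115), with a yaw of about −0.18. With a frontal placement neither camera would see the dial face. So I'll stand the gauge beside the slab's right end, where its face turns toward the side camera. First move is over toward the rest.

Call:
carry_out(
  commands=[
    {"tx":0.47,"ty":-0.43,"tz":-0.14,"rx":0,"ry":0,"rz":0,"jaw":1},
    {"tx":0.47,"ty":-0.43,"tz":-0.14,"rx":-0.217,"ry":0.676,"rz":0.592,"jaw":1},
    {"tx":0.47,"ty":-0.43,"tz":-0.14,"rx":-0.217,"ry":0.676,"rz":0.592,"jaw":1},
    {"tx":0.47,"ty":-0.43,"tz":-0.14,"rx":-0.217,"ry":0.676,"rz":0.592,"jaw":1},
    {"tx":0.47,"ty":-0.43,"tz":-0.14,"rx":-0.217,"ry":0.676,"rz":0.592,"jaw":1},
    {"tx":0.47,"ty":-0.43,"tz":-0.14,"rx":-0.217,"ry":0.676,"rz":0.592,"jaw":1},
    {"tx":0.47,"ty":-0.43,"tz":-0.14,"rx":-0.217,"ry":0.676,"rz":0.592,"jaw":1},
    {"tx":0.47,"ty":-0.43,"tz":-0.14,"rx":-0.217,"ry":0.676,"rz":0.592,"jaw":1},
    {"tx":0.47,"ty":-0.43,"tz":-0.14,"rx":-0.217,"ry":0.676,"rz":0.592,"jaw":1},
    {"tx":0.47,"ty":-0.43,"tz":-0.14,"rx":-0.217,"ry":0.676,"rz":0.592,"jaw":1},
    {"tx":0.47,"ty":-0.43,"tz":-0.14,"rx":-0.217,"ry":0.676,"rz":0.592,"jaw":1},
    {"tx":0.47,"ty":-0.43,"tz":-0.14,"rx":-0.217,"ry":0.676,"rz":0.592,"jaw":1},
  ],
)

```text
time: 1.6
position: [0.5605, -0.061, 0.2045]
tool_rot: [2.894, -0.259, 1.001]
ft_force: [0.6, 0.0, 0.1]
grip_width: 0.999
```

```bash
cat >> h.py <<'E'
psi=-.178;a=np.radians(40)
zg=np.array([-np.sin(a)*np.cos(psi),-np.sin(a)*np.sin(psi),np.cos(a)]);yg=np.array([-np.sin(psi),np.cos(psi),0])
Rg=frame(-zg,-yg);G=np.array([.552,.334,.115])
E
python3 - <<'E'
from h import *
s=ctrl.get_state();print(s["time"],s["position"],Rn.from_rotvec(s["tool_rot"]).as_matrix(),s["joint_positions"])
print(rel(G+.08*zg,Rg))
E
```

```text
1.6 [ 0.5605 -0.061   0.2045] [[ 0.774  -0.1808  0.6069]
 [-0.136  -0.9835 -0.1196]
 [ 0.6185  0.01   -0.7857]] [ 0.4744 -0.3005 -0.4269  2.2567 -0.0348  0.4997 -1.7019]
(array([-0.1182, -0.387 , -0.062 ]), array([0.0102, 0.0313, 0.0034]))
```

Call:
carry_out(
  commands=[
    {"tx":-0.12,"ty":-0.387,"tz":-0.062,"rx":0.01,"ry":0.03,"rz":0.003,"jaw":1},
    {"tx":-0.12,"ty":-0.387,"tz":-0.062,"rx":0.01,"ry":0.03,"rz":0.003,"jaw":1},
    {"tx":-0.12,"ty":-0.387,"tz":-0.062,"rx":0.01,"ry":0.03,"rz":0.003,"jaw":1},
    {"tx":-0.12,"ty":-0.387,"tz":-0.062,"rx":0.01,"ry":0.03,"rz":0.003,"jaw":1},
    {"tx":-0.12,"ty":-0.387,"tz":-0.062,"rx":0.01,"ry":0.03,"rz":0.003,"jaw":1},
    {"tx":-0.12,"ty":-0.387,"tz":-0.062,"rx":0.01,"ry":0.03,"rz":0.003,"jaw":1},
    {"tx":-0.12,"ty":-0.387,"tz":-0.062,"rx":0.01,"ry":0.03,"rz":0.003,"jaw":1},
    {"tx":-0.12,"ty":-0.387,"tz":-0.062,"rx":0.01,"ry":0.03,"rz":0.003,"jaw":1},
    {"tx":-0.12,"ty":-0.387,"tz":-0.062,"rx":0.01,"ry":0.03,"rz":0.003,"jaw":1},
    {"tx":-0.12,"ty":-0.387,"tz":-0.062,"rx":0.01,"ry":0.03,"rz":0.003,"jaw":1},
  ],
)

```text
time: 2.85
position: [0.4969, 0.3084, 0.2038]
tool_rot: [2.949, -0.196, 1.004]
ft_force: [0.1, -0.4, 0.3]
grip_width: 0.998
```

Run:
```python
from h import *
s=ctrl.get_state();print(s["time"],s["position"],Rn.from_rotvec(s["tool_rot"]).as_matrix(),s["joint_positions"])
print(rel(G+.08*zg,Rg),rel(G-.019*zg,Rg))
a=get_image("side");b=get_image("top")
crop(a,160,250,140,140,4,"pics/s1.png");crop(b,120,120,140,140,4,"pics/t1.png")
cv2.imwrite("pics/st1.png",np.hstack([cv2.imread("pics/s1.png"),cv2.imread("pics/t1.png")])[:,:,:][::1])
i=cv2.imread("pics/st1.png");cv2.imwrite("pics/st1.png",cv2.resize(i,(800,400)))
```

```text
2.85 [0.4969 0.3084 0.2038] [[ 0.7853 -0.1252  0.6064]
 [-0.112  -0.9919 -0.0598]
 [ 0.6089 -0.0209 -0.7929]] [ 0.6356 -0.3012 -1.3822  2.0562  0.3046  0.7369 -2.6909]
(array([-0.0171, -0.0344,  0.0225]), array([-0.0491,  0.0438,  0.0278])) (array([-0.0128, -0.0295,  0.1213]), array([-0.0491,  0.0438,  0.0278]))
```

View pics/st1.png

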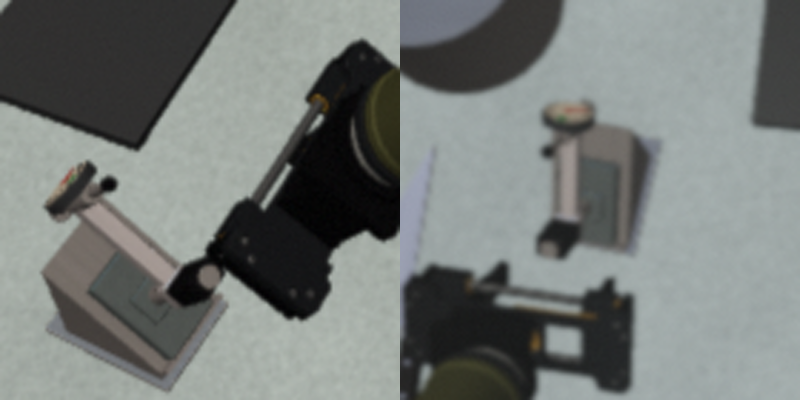

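Joints 2, 3 and 7 have hit their limits with this wrist flip. I'll back off, turn to the other flip and use less tilt.

```bash
cat >> h.py <<'E'
def down(yaw,tilt=0,tdir=0):
    "tool z down tilted so that it points forward along tdir by tilt"
    z=np.array([np.sin(tilt)*np.cos(tdir),np.sin(tilt)*np.sin(tdir),-np.cos(tilt)])
    y=np.array([np.sin(yaw),-np.cos(yaw),0])
    return frame(z,y)
E
python3 - <<'E'
from h import *
print(rel([.5,.15,.32],down(1.42)), down(1.42))
E
```

```text
(array([ 0.0916,  0.1531, -0.0813]), array([ 0.4896, -0.5311, -1.4927])) [[ 0.1502  0.9887  0.    ]
 [ 0.9887 -0.1502  0.    ]
 [ 0.      0.     -1.    ]]
```

Call:
carry_out(
  commands=[
    {"tx":0.09,"ty":0.153,"tz":-0.08,"rx":0,"ry":0,"rz":0,"jaw":1},
    {"tx":0.09,"ty":0.153,"tz":-0.08,"rx":0,"ry":0,"rz":0,"jaw":1},
    {"tx":0.09,"ty":0.153,"tz":-0.08,"rx":0.49,"ry":-0.53,"rz":-1.49,"jaw":1},
    {"tx":0.09,"ty":0.153,"tz":-0.08,"rx":0.49,"ry":-0.53,"rz":-1.49,"jaw":1},
    {"tx":0.09,"ty":0.153,"tz":-0.08,"rx":0.49,"ry":-0.53,"rz":-1.49,"jaw":1},
    {"tx":0.09,"ty":0.153,"tz":-0.08,"rx":0.49,"ry":-0.53,"rz":-1.49,"jaw":1},
    {"tx":0.09,"ty":0.153,"tz":-0.08,"rx":0.49,"ry":-0.53,"rz":-1.49,"jaw":1},
    {"tx":0.09,"ty":0.153,"tz":-0.08,"rx":0.49,"ry":-0.53,"rz":-1.49,"jaw":1},
    {"tx":0.09,"ty":0.153,"tz":-0.08,"rx":0.49,"ry":-0.53,"rz":-1.49,"jaw":1},
    {"tx":0.09,"ty":0.153,"tz":-0.08,"rx":0.49,"ry":-0.53,"rz":-1.49,"jaw":1},
    {"tx":0.09,"ty":0.153,"tz":-0.08,"rx":0.49,"ry":-0.53,"rz":-1.49,"jaw":1},
    {"tx":0.09,"ty":0.153,"tz":-0.08,"rx":0.49,"ry":-0.53,"rz":-1.49,"jaw":1},
  ],
)

```text
time: 4.45
position: [0.4998, 0.1495, 0.3175]
tool_rot: [-2.417, -2.006, -0.024]
ft_force: [-0.1, 0.7, -0.5]
grip_width: 1.003
```

Run:
```python
from h import *
s=ctrl.get_state();print(s["time"],s["position"],Rn.from_rotvec(s["tool_rot"]).as_matrix(),s["joint_positions"])
t=np.radians(25)
R=down(-.178+np.pi,t,-.178)
print(R,rel([.5,.25,.26],R))
```

```text
4.45 [0.4998 0.1495 0.3175] [[ 0.1841  0.9828  0.0112]
 [ 0.9828 -0.1842  0.0102]
 [ 0.0121  0.0092 -0.9999]] [-0.4048  0.0059  0.0679  1.6255 -0.0063  1.4962 -0.5217]
[[-0.892   0.1771  0.4159]
 [ 0.1605  0.9842 -0.0748]
 [-0.4226  0.     -0.9063]] (array([ 0.0981, -0.0188,  0.0586]), array([-0.3274, -0.3435, -1.5544]))
```

```bash
cat >> h.py <<'E'
RG=down(-.178+np.pi,np.radians(25),-.178)
E
python3 - <<'E'
from h import *
print(rel(G-.08*RG[:,2],RG),G-.08*RG[:,2])
E
```

```text
(array([ 0.1891, -0.0177,  0.1322]), array([-0.3274, -0.3435, -1.5544])) [0.5187 0.34   0.1875]
```

Call:
carry_out(
  commands=[
    {"tx":0.189,"ty":-0.018,"tz":0.05,"rx":-0.327,"ry":-0.344,"rz":-1.554,"jaw":1},
    {"tx":0.189,"ty":-0.018,"tz":0.05,"rx":-0.327,"ry":-0.344,"rz":-1.554,"jaw":1},
    {"tx":0.189,"ty":-0.018,"tz":0.05,"rx":-0.327,"ry":-0.344,"rz":-1.554,"jaw":1},
    {"tx":0.189,"ty":-0.018,"tz":0.05,"rx":-0.327,"ry":-0.344,"rz":-1.554,"jaw":1},
    {"tx":0.189,"ty":-0.018,"tz":0.05,"rx":-0.327,"ry":-0.344,"rz":-1.554,"jaw":1},
    {"tx":0.189,"ty":-0.018,"tz":0.05,"rx":-0.327,"ry":-0.344,"rz":-1.554,"jaw":1},
    {"tx":0.189,"ty":-0.018,"tz":0.05,"rx":-0.327,"ry":-0.344,"rz":-1.554,"jaw":1},
    {"tx":0.189,"ty":-0.018,"tz":0.05,"rx":-0.327,"ry":-0.344,"rz":-1.554,"jaw":1},
    {"tx":0.189,"ty":-0.018,"tz":0.05,"rx":-0.327,"ry":-0.344,"rz":-1.554,"jaw":1},
    {"tx":0.189,"ty":-0.018,"tz":0.132,"rx":-0.327,"ry":-0.344,"rz":-1.554,"jaw":1},
    {"tx":0.189,"ty":-0.018,"tz":0.132,"rx":-0.327,"ry":-0.344,"rz":-1.554,"jaw":1},
    {"tx":0.189,"ty":-0.018,"tz":0.132,"rx":-0.327,"ry":-0.344,"rz":-1.554,"jaw":1},
  ],
)

```text
time: 5.95
position: [0.52, 0.3393, 0.1875]
tool_rot: [0.249, 2.694, -0.057]
ft_force: [-0.3, -0.6, -0.2]
grip_width: 0.999
```

Run:
```python
from h import *
s=ctrl.get_state();print(s["time"],s["position"],Rn.from_rotvec(s["tool_rot"]).as_matrix(),s["joint_positions"])
print(rel(G-.08*RG[:,2],RG),rel(G+.019*RG[:,2],RG))
a=get_image("side");b=get_image("top")
i=[cv2.resize(a[250:390,160:300,::-1],(400,400),interpolation=2),cv2.resize(b[120:260,120:260,::-1],(400,400),interpolation=2)]
cv2.imwrite("pics/st2.png",np.hstack(i))
```

```text
5.95 [0.52   0.3393 0.1875] [[-0.8903  0.1834  0.4167]
 [ 0.1657  0.983  -0.0787]
 [-0.4241 -0.001  -0.9056]] [-0.6397  0.1018 -0.2109  1.8578  0.4734  1.002   0.3177]
(array([ 0.0013,  0.0005, -0.0006]), array([-0.0037,  0.0016, -0.0054])) (array([0.0015, 0.0008, 0.0984]), array([-0.0037,  0.0016, -0.0054]))
```

View pics/st2.png

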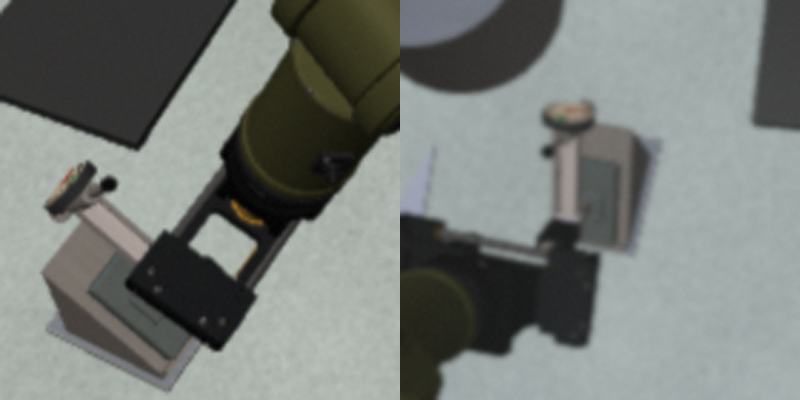

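```bash
cat >> h.py <<'E'
RG=down(-.178+np.pi,np.radians(40),-.178)
E
python3 - <<'E'
from h import *
print(rel(G-.06*RG[:,2],RG))
E
```

```text
(array([ 0.0198, -0.0014,  0.024 ]), array([-0.0002, -0.2564, -0.0082]))
```

Call:
carry_out(
  commands=[
    {"tx":0.02,"ty":-0.001,"tz":0.0,"rx":0,"ry":-0.256,"rz":-0.008,"jaw":1},
    {"tx":0.02,"ty":-0.001,"tz":0.02,"rx":0,"ry":-0.256,"rz":-0.008,"jaw":1},
    {"tx":0.02,"ty":-0.001,"tz":0.024,"rx":0,"ry":-0.256,"rz":-0.008,"jaw":1},
  ],
)

```text
time: 6.42
position: [0.5121, 0.3412, 0.1591]
tool_rot: [0.214, 2.438, -0.081]
ft_force: [-0.0, -0.0, 0.3]
grip_width: 0.999
```

Run:
```python
from h import *
s=ctrl.get_state();print(s["time"],s["position"],Rn.from_rotvec(s["tool_rot"]).as_matrix(),s["joint_positions"])
print(rel(G-.06*RG[:,2],RG),rel(G+.019*RG[:,2],RG))
a=get_image("side");b=get_image("top")
i=[cv2.resize(a[290:390,170:270,::-1],(400,400),interpolation=2),cv2.resize(b[140:240,120:220,::-1],(400,400),interpolation=2)]
cv2.imwrite("pics/st3.png",np.hstack(i))
```

```text
6.425 [0.5121 0.3412 0.1591] [[-0.7562  0.1751  0.6304]
 [ 0.1327  0.9845 -0.1143]
 [-0.6407 -0.0027 -0.7678]] [-0.7515  0.0948 -0.2545  2.0402  0.8763  0.9205 -0.1278]
(array([-0.0027, -0.    , -0.0001]), array([-0.0008, -0.0027,  0.0033])) (array([-0.0029,  0.    ,  0.0789]), array([-0.0008, -0.0027,  0.0033]))
```

View pics/st3.png

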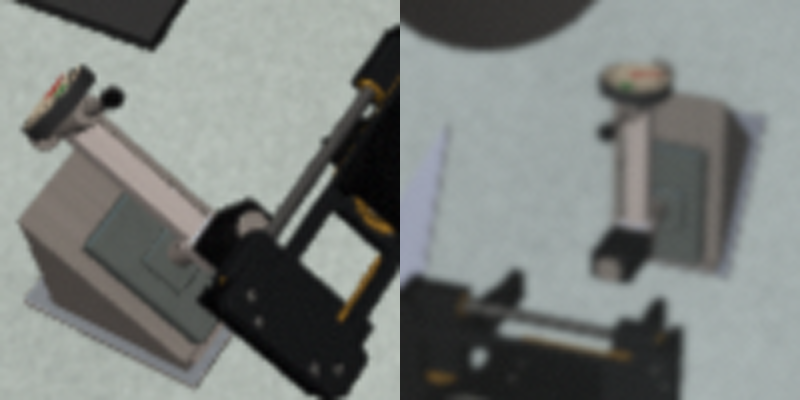

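Call:
carry_out(
  commands=[
    {"tx":-0.003,"ty":0,"tz":0.03,"rx":0,"ry":0,"rz":0,"jaw":1},
    {"tx":-0.003,"ty":0,"tz":0.05,"rx":0,"ry":0,"rz":0,"jaw":1},
    {"tx":-0.003,"ty":0,"tz":0.065,"rx":0,"ry":0,"rz":0,"jaw":1},
    {"tx":-0.003,"ty":0,"tz":0.079,"rx":0,"ry":0,"rz":0,"jaw":1},
    {"tx":-0.003,"ty":0,"tz":0.079,"rx":0,"ry":0,"rz":0,"jaw":1},
  ],
)

```text
time: 7.15
position: [0.5656, 0.3299, 0.0997]
tool_rot: [0.219, 2.438, -0.083]
ft_force: [-1.4, -0.0, 0.2]
grip_width: 0.998
```

Run:
```python
from h import *
s=ctrl.get_state();print(s["time"],s["position"],s["ft_force"],s["torque"])
print(rel(G+.019*RG[:,2],RG))
a=get_image("side");b=get_image("top")
i=[cv2.resize(a[290:390,170:270,::-1],(400,400),interpolation=2),cv2.resize(b[140:240,120:220,::-1],(400,400),interpolation=2)]
cv2.imwrite("pics/st4.png",np.hstack(i))
```

```text
7.15 [0.5656 0.3299 0.0997] [-1.3818 -0.0414  0.2491] [ 0.2552  0.6269 -0.0609]
(array([ 0.001 ,  0.0016, -0.0018]), array([-0.0035, -0.0028,  0.0001]))
```

View pics/st4.png

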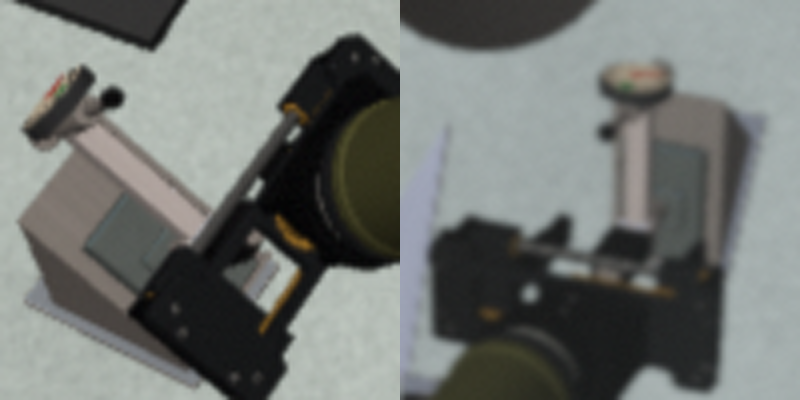

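The grip sits between the fingers: the side view shows it in the window at about (250,250). Closing now.

Call:
carry_out(
  commands=[
    {"jaw":0},
    {"jaw":0},
    {"jaw":0},
    {"jaw":0},
    {"jaw":0},
    {"jaw":0},
  ],
  grip_force=50,
)

```text
invalid input
```

Call:
carry_out(
  commands=[
    {"tx":0,"ty":0,"tz":0,"rx":0,"ry":0,"rz":0,"jaw":0},
    {"tx":0,"ty":0,"tz":0,"rx":0,"ry":0,"rz":0,"jaw":0},
    {"tx":0,"ty":0,"tz":0,"rx":0,"ry":0,"rz":0,"jaw":0},
    {"tx":0,"ty":0,"tz":0,"rx":0,"ry":0,"rz":0,"jaw":0},
    {"tx":0,"ty":0,"tz":0,"rx":0,"ry":0,"rz":0,"jaw":0},
  ],
  grip_force=50,
)

```text
time: 7.88
position: [0.5654, 0.3308, 0.1008]
tool_rot: [0.218, 2.437, -0.081]
ft_force: [-0.3, -1.3, -0.0]
grip_width: 0.52
```

Call:
carry_out(
  commands=[
    {"tx":0,"ty":0,"tz":0,"rx":0,"ry":0,"rz":0,"jaw":0},
    {"tx":0,"ty":0,"tz":0,"rx":0,"ry":0,"rz":0,"jaw":0},
    {"tx":0,"ty":0,"tz":0,"rx":0,"ry":0,"rz":0,"jaw":0},
    {"tx":0,"ty":0,"tz":0,"rx":0,"ry":0,"rz":0,"jaw":0},
  ],
)

```text
time: 8.38
position: [0.5654, 0.3309, 0.1008]
tool_rot: [0.218, 2.437, -0.081]
ft_force: [-0.4, -0.0, -0.5]
grip_width: 0.345
```

Call:
carry_out(
  commands=[
    {"tx":0,"ty":0,"tz":-0.01,"rx":0,"ry":0,"rz":0,"jaw":0},
    {"tx":0,"ty":0,"tz":-0.03,"rx":0,"ry":0,"rz":0,"jaw":0},
    {"tx":-0.03,"ty":0,"tz":-0.06,"rx":0,"ry":0,"rz":0,"jaw":0},
    {"tx":-0.06,"ty":0,"tz":-0.09,"rx":0,"ry":0,"rz":0,"jaw":0},
    {"tx":-0.06,"ty":0,"tz":-0.09,"rx":0,"ry":0,"rz":0,"jaw":0},
  ],
)

```text
time: 9.0
position: [0.5542, 0.3353, 0.213]
tool_rot: [0.22, 2.433, -0.073]
ft_force: [0.8, 0.8, -4.3]
grip_width: 0.343
```

Run:
```python
from h import *
s=ctrl.get_state();print(s["time"],s["position"],s["ft_force"],s["torque"],s["joint_positions"])
# slab frame
ys=-.083;xs=np.array([np.cos(ys),np.sin(ys),0]);yy=np.array([-np.sin(ys),np.cos(ys),0]);O=np.array([.685,.022,0])
foot=O+.03*xs+.085*yy; col=foot-.105*xs
print("foot",foot,"col",col)
R=down(ys+np.pi); hi=col+[0,0,.073+.09]
print(rel(hi,R),rel(col+[-.03,.05,.25],R))
a=get_image("side");b=get_image("top")
i=[cv2.resize(a[240:390,160:310,::-1],(400,400),interpolation=2),cv2.resize(b[90:240,120:270,::-1],(400,400),interpolation=2)]
cv2.imwrite("pics/st5.png",np.hstack(i))
```

```text
9.0 [0.5542 0.3353 0.213 ] [ 0.8382  0.8487 -4.3217] [0.4454 1.5471 0.0551] [-0.6972  0.0731 -0.2294  1.9451  0.8123  0.9393  0.0313]
foot [0.7219 0.1042 0.    ] col [0.6173 0.1129 0.    ]
(array([-0.0462, -0.2079,  0.1027]), array([-0.028 ,  0.6994, -0.0932])) (array([-0.0727, -0.1635,  0.0116]), array([-0.028 ,  0.6994, -0.0932]))
```

View pics/st5.png

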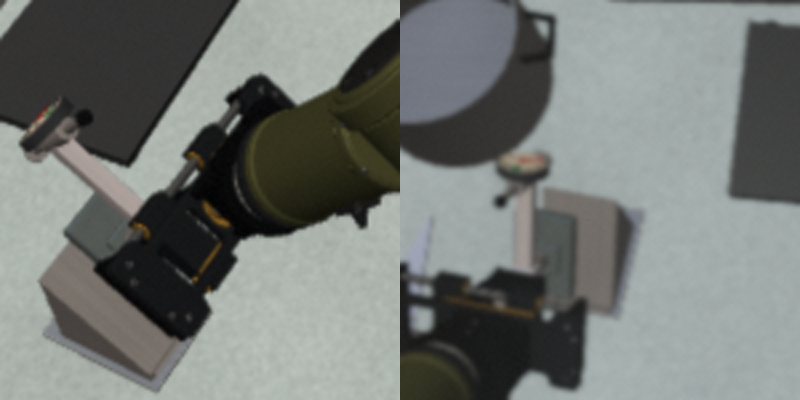

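Call:
carry_out(
  commands=[
    {"tx":-0.07,"ty":-0.03,"tz":0.01,"rx":-0.014,"ry":0.2,"rz":-0.03,"jaw":0},
    {"tx":-0.07,"ty":-0.08,"tz":0.01,"rx":-0.02,"ry":0.4,"rz":-0.06,"jaw":0},
    {"tx":-0.07,"ty":-0.12,"tz":0.01,"rx":-0.028,"ry":0.6,"rz":-0.093,"jaw":0},
    {"tx":-0.07,"ty":-0.16,"tz":0.01,"rx":-0.028,"ry":0.7,"rz":-0.093,"jaw":0},
    {"tx":-0.05,"ty":-0.2,"tz":0.04,"rx":-0.028,"ry":0.7,"rz":-0.093,"jaw":0},
    {"tx":-0.046,"ty":-0.208,"tz":0.07,"rx":-0.028,"ry":0.7,"rz":-0.093,"jaw":0},
    {"tx":-0.046,"ty":-0.208,"tz":0.09,"rx":-0.028,"ry":0.7,"rz":-0.093,"jaw":0},
    {"tx":-0.046,"ty":-0.208,"tz":0.09,"rx":-0.028,"ry":0.7,"rz":-0.093,"jaw":0},
    {"tx":-0.046,"ty":-0.208,"tz":0.09,"rx":-0.028,"ry":0.7,"rz":-0.093,"jaw":0},
  ],
)

```text
time: 10.22
position: [0.608, 0.1139, 0.1696]
tool_rot: [-0.127, -3.134, 0.008]
ft_force: [-0.1, 0.2, -4.3]
grip_width: 0.343
```

Run:
```python
from h import *
s=ctrl.get_state();print(s["time"],s["position"],s["ft_force"],s["torque"],s["joint_positions"],Rn.from_rotvec(s["tool_rot"]).as_matrix())
a=get_image("side");b=get_image("top")
i=[cv2.resize(a[200:350,160:310,::-1],(400,400),interpolation=2),cv2.resize(b[90:240,190:340,::-1],(400,400),interpolation=2)]
cv2.imwrite("pics/st6.png",np.hstack(i))
```

```text
10.225 [0.608  0.1139 0.1696] [-0.1158  0.1946 -4.2561] [ 0.1817 -0.073  -0.0231] [-0.2469  0.287   0.02    1.6009 -0.0017  1.2596  1.2624] [[-0.9967  0.0811 -0.0048]
 [ 0.0811  0.9967 -0.0052]
 [ 0.0044 -0.0056 -1.    ]]
```

View pics/st6.png

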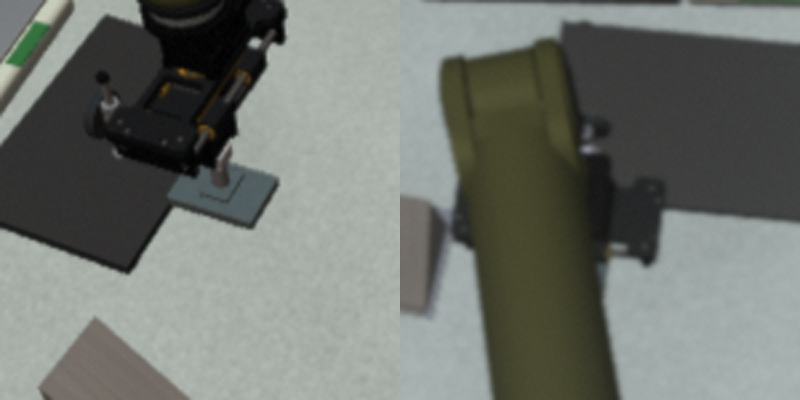

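Run:
```python
from h import *
k=400/150
P=[onz("side",(160+x/k,200+y/k),.1696-.073+.014) for x,y in((280,182),(252,220),(168,192))]
print(P,P[1]-P[0],P[2]-P[1], (P[0]+P[2])/2)
```

```text
[array([0.5575, 0.094 , 0.1106]), array([0.5662, 0.1436, 0.1106]), array([0.6544, 0.1347, 0.1106])] [0.0087 0.0496 0.    ] [ 0.0882 -0.009  -0.    ] [0.606  0.1144 0.1106]
```

Call:
carry_out(
  commands=[
    {"tx":-0.012,"ty":0,"tz":0.02,"rx":0,"ry":0,"rz":0,"jaw":0},
    {"tx":-0.012,"ty":0,"tz":0.045,"rx":0,"ry":0,"rz":0,"jaw":0},
    {"tx":-0.012,"ty":0,"tz":0.065,"rx":0,"ry":0,"rz":0,"jaw":0},
    {"tx":-0.012,"ty":0,"tz":0.076,"rx":0,"ry":0,"rz":0,"jaw":0},
    {"tx":-0.012,"ty":0,"tz":0.08,"rx":0,"ry":0,"rz":0,"jaw":0},
    {"tx":-0.012,"ty":0,"tz":0.08,"rx":0,"ry":0,"rz":0,"jaw":0},
  ],
)

```text
time: 11.08
position: [0.6203, 0.1103, 0.0893]
tool_rot: [-0.132, -3.135, 0.009]
ft_force: [-0.3, 0.3, -4.5]
grip_width: 0.34
```

Run:
```python
from h import *
s=ctrl.get_state();print(s["time"],s["position"],s["ft_force"],s["torque"])
a=get_image("side")
cv2.imwrite("pics/st7.png",cv2.resize(a[200:320,160:310,::-1],(750,600),interpolation=2))
```

```text
11.075 [0.6203 0.1103 0.0893] [-0.298   0.3335 -4.4652] [ 0.0871 -0.0547 -0.0307]
```

View pics/st7.png

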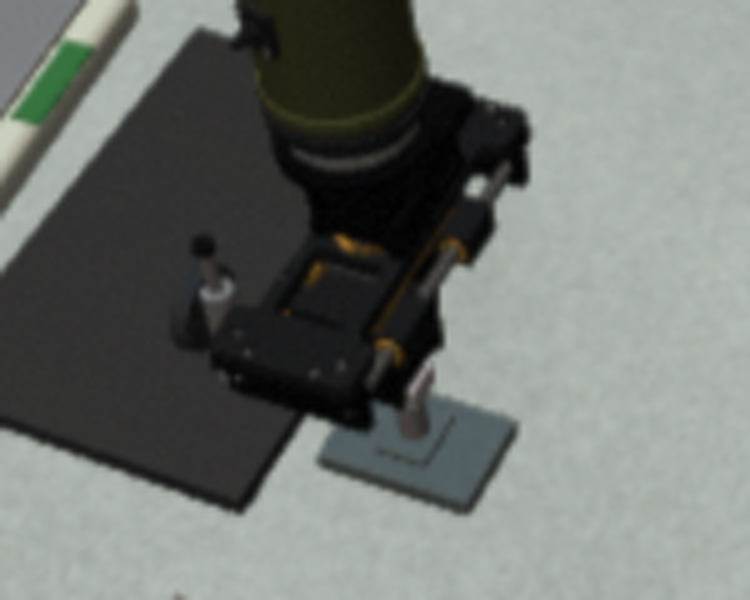

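Call:
carry_out(
  commands=[
    {"tx":0,"ty":0,"tz":0.003,"rx":0,"ry":0,"rz":0,"jaw":0},
    {"tx":0,"ty":0,"tz":0.006,"rx":0,"ry":0,"rz":0,"jaw":0},
    {"tx":0,"ty":0,"tz":0.008,"rx":0,"ry":0,"rz":0,"jaw":0},
    {"tx":0,"ty":0,"tz":0.01,"rx":0,"ry":0,"rz":0,"jaw":0},
  ],
)

```text
time: 11.62
position: [0.6199, 0.1102, 0.0788]
tool_rot: [-0.132, -3.134, 0.01]
ft_force: [0.7, -0.5, -4.1]
grip_width: 0.341
```

Call:
carry_out(
  commands=[
    {"tx":0,"ty":0,"tz":0.0015,"rx":0,"ry":0,"rz":0,"jaw":0},
    {"tx":0,"ty":0,"tz":0.003,"rx":0,"ry":0,"rz":0,"jaw":0},
  ],
)

```text
time: 11.88
position: [0.6199, 0.1102, 0.0759]
tool_rot: [-0.132, -3.134, 0.01]
ft_force: [-0.1, 0.1, -3.8]
grip_width: 0.343
```

Call:
carry_out(
  commands=[
    {"tx":0,"ty":0,"tz":0.001,"rx":0,"ry":0,"rz":0,"jaw":0},
    {"tx":0,"ty":0,"tz":0.002,"rx":0,"ry":0,"rz":0,"jaw":0},
  ],
)

```text
time: 12.12
position: [0.6199, 0.1102, 0.074]
tool_rot: [-0.132, -3.134, 0.01]
ft_force: [-1.7, 0.0, -3.4]
grip_width: 0.339
```

Call:
carry_out(
  commands=[
    {"tx":0,"ty":0,"tz":0.001,"rx":0,"ry":0,"rz":0,"jaw":0},
  ],
)

```text
time: 12.25
position: [0.6199, 0.1102, 0.073]
tool_rot: [-0.132, -3.134, 0.009]
ft_force: [-1.1, -0.0, -3.7]
grip_width: 0.341
```

Call:
carry_out(
  commands=[
    {"tx":0,"ty":0,"tz":0.001,"rx":0,"ry":0,"rz":0,"jaw":0},
  ],
)

```text
time: 12.38
position: [0.6199, 0.1102, 0.0719]
tool_rot: [-0.132, -3.134, 0.01]
ft_force: [-0.8, 0.2, -4.2]
grip_width: 0.34
```

Call:
carry_out(
  commands=[
    {"tx":0,"ty":0,"tz":0.001,"rx":0,"ry":0,"rz":0,"jaw":0},
  ],
)

```text
time: 12.5
position: [0.6199, 0.1102, 0.0709]
tool_rot: [-0.132, -3.134, 0.01]
ft_force: [-0.2, -0.4, -4.0]
grip_width: 0.343
```

Call:
carry_out(
  commands=[
    {"tx":0,"ty":0,"tz":0.001,"rx":0,"ry":0,"rz":0,"jaw":0},
  ],
)

```text
time: 12.62
position: [0.6199, 0.1101, 0.0699]
tool_rot: [-0.132, -3.134, 0.01]
ft_force: [-1.3, 0.4, -2.8]
grip_width: 0.344
```

Call:
carry_out(
  commands=[
    {"tx":0,"ty":0,"tz":0.001,"rx":0,"ry":0,"rz":0,"jaw":0},
  ],
)

```text
time: 12.75
position: [0.6199, 0.1101, 0.0693]
tool_rot: [-0.132, -3.134, 0.01]
ft_force: [-3.6, 0.4, 1.6]
grip_width: 0.34
```

Run:
```python
from h import *
s=ctrl.get_state();print(s["time"],s["position"],s["ft_force"],s["torque"])
a=get_image("side")
cv2.imwrite("pics/st8.png",cv2.resize(a[240:320,200:280,::-1],(600,600),interpolation=2))
```

```text
12.75 [0.6199 0.1101 0.0693] [-3.6116  0.3768  1.613 ] [ 0.0415  0.3839 -0.0574]
```

View pics/st8.png

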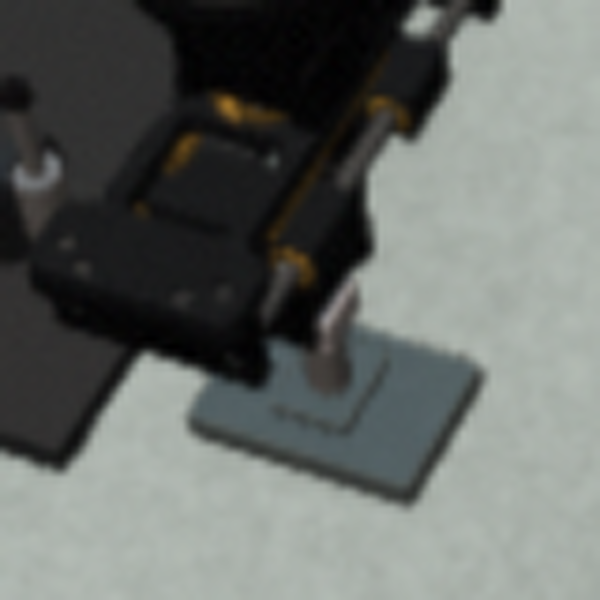

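Contact: the vertical force has gone from −4 to +1.6 N. Releasing.

Call:
carry_out(
  commands=[
    {"tx":0,"ty":0,"tz":0.0005,"rx":0,"ry":0,"rz":0,"jaw":0.34},
    {"tx":0,"ty":0,"tz":0.0005,"rx":0,"ry":0,"rz":0,"jaw":0.4},
    {"tx":0,"ty":0,"tz":0.0005,"rx":0,"ry":0,"rz":0,"jaw":0.6},
    {"tx":0,"ty":0,"tz":0.0005,"rx":0,"ry":0,"rz":0,"jaw":0.8},
    {"tx":0,"ty":0,"tz":0.0005,"rx":0,"ry":0,"rz":0,"jaw":0.8},
  ],
)

```text
time: 13.42
position: [0.62, 0.1102, 0.0685]
tool_rot: [-0.132, -3.134, 0.009]
ft_force: [-0.4, -0.4, -0.5]
grip_width: 0.658
```

Call:
carry_out(
  commands=[
    {"tx":0,"ty":0,"tz":-0.02,"rx":0,"ry":0,"rz":0,"jaw":0.8},
    {"tx":0,"ty":0,"tz":-0.06,"rx":0,"ry":0,"rz":0,"jaw":0.8},
    {"tx":0,"ty":0,"tz":-0.11,"rx":0,"ry":0,"rz":0,"jaw":0.8},
    {"tx":0.02,"ty":0.02,"tz":-0.15,"rx":0,"ry":0,"rz":0,"jaw":0.8},
    {"tx":0.08,"ty":-0.06,"tz":-0.15,"rx":0,"ry":0,"rz":0,"jaw":0.8},
    {"tx":0.12,"ty":-0.12,"tz":-0.15,"rx":0,"ry":0,"rz":0,"jaw":0.8},
    {"tx":0.12,"ty":-0.18,"tz":-0.15,"rx":0,"ry":0,"rz":0,"jaw":0.8},
    {"tx":0.1,"ty":-0.24,"tz":-0.15,"rx":0,"ry":0,"rz":0,"jaw":0.8},
  ],
)

```text
time: 14.42
position: [0.4994, -0.0845, 0.2225]
tool_rot: [-0.13, -3.137, 0.008]
ft_force: [0.6, -0.3, -0.3]
grip_width: 0.802
```

Run:
```python
from h import *
s=ctrl.get_state();print(s["time"],s["position"],s["ft_force"],s["joint_positions"])
a=get_image("side");b=get_image("top")
cv2.imwrite("pics/sA.png",cv2.resize(a[195:315,140:300,::-1],(800,600),interpolation=2))
cv2.imwrite("pics/tA.png",cv2.resize(b[90:240,220:420,::-1],(800,600),interpolation=2))
```

```text
14.425 [ 0.4994 -0.0845  0.2225] [ 0.6177 -0.3202 -0.3385] [-0.0577  0.0134  0.171   1.8059  0.0032  1.3236  1.6007]
```

View pics/sA.png

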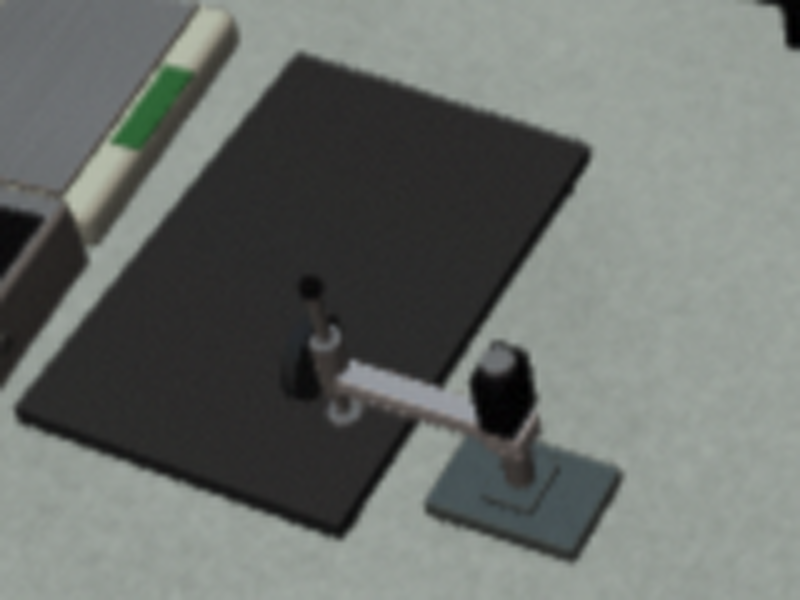

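View pics/tA.png

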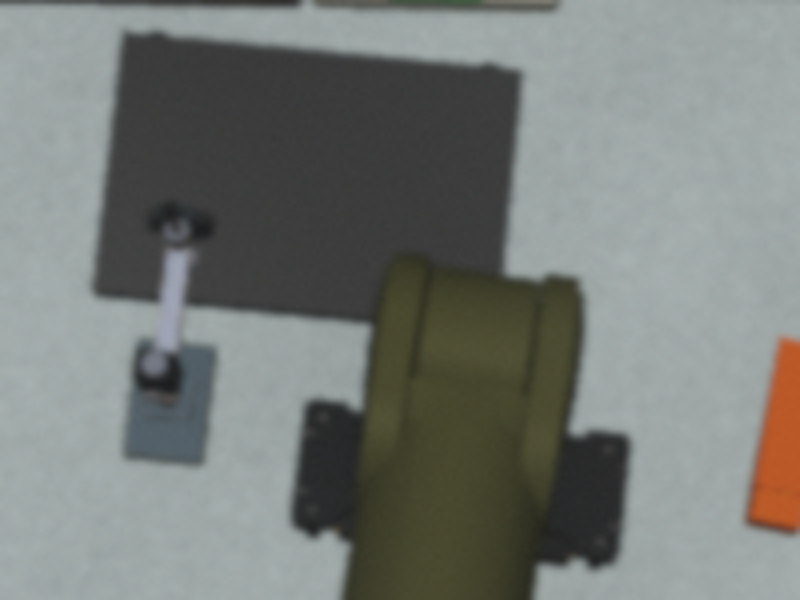

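Run:
```python
from h import *
f=onz("side",(140+345/5,195+412/5),.027);print("foot",f)
xs=np.array([np.cos(.083),-np.sin(.083),0]);print("d",(f-[.685,.022,0])@xs)
k=4
print("base top corners",[onz("top",(220+x/k,90+y/k),.014) for x,y in((215,346),(202,464),(125,458))])
R=down(np.pi-.204)
print(rel([.547,-.3296,.1],R),rel([.547,-.3296,.008],R))
```

```text
foot [0.7233 0.1033 0.027 ]
d 0.031423488619171304
base top corners [array([0.6625, 0.0781, 0.014 ]), array([0.5736, 0.0844, 0.014 ]), array([0.5768, 0.1408, 0.014 ])]
(array([-0.0701, -0.2306,  0.1246]), array([-0.0097, -0.0005,  0.1079])) (array([-0.0702, -0.2297,  0.2166]), array([-0.0097, -0.0005,  0.1079]))
```

The gauge stands by itself with its foot about 32 mm inside the low edge; the sole is at (345,412) in the side crop. On to the wedge.

Call:
carry_out(
  commands=[
    {"tx":-0.07,"ty":-0.23,"tz":0.0,"rx":-0.01,"ry":0,"rz":0.108,"jaw":0.9},
    {"tx":-0.07,"ty":-0.23,"tz":0.0,"rx":-0.01,"ry":0,"rz":0.108,"jaw":0.9},
    {"tx":-0.07,"ty":-0.23,"tz":0.0,"rx":-0.01,"ry":0,"rz":0.108,"jaw":0.9},
    {"tx":-0.07,"ty":-0.23,"tz":0.04,"rx":-0.01,"ry":0,"rz":0.108,"jaw":0.9},
    {"tx":-0.07,"ty":-0.23,"tz":0.09,"rx":-0.01,"ry":0,"rz":0.108,"jaw":0.9},
    {"tx":-0.07,"ty":-0.23,"tz":0.125,"rx":-0.01,"ry":0,"rz":0.108,"jaw":0.9},
    {"tx":-0.07,"ty":-0.23,"tz":0.125,"rx":-0.01,"ry":0,"rz":0.108,"jaw":0.9},
  ],
)

```text
time: 15.4
position: [0.5488, -0.3177, 0.0942]
tool_rot: [-0.3, -3.118, -0.009]
ft_force: [-0.3, 0.1, 0.2]
grip_width: 0.901
```

Run:
```python
from h import *
s=ctrl.get_state();print(s["time"],s["position"],s["ft_force"],s["joint_positions"])
R=down(np.pi-.204)
print(rel([.547,-.3296,.008],R))
a=get_image("side");b=get_image("top")
i=[cv2.resize(a[130:230,250:350,::-1],(400,400),interpolation=2),cv2.resize(b[150:250,370:470,::-1],(400,400),interpolation=2)]
cv2.imwrite("pics/st9.png",np.hstack(i))
```

```text
15.4 [ 0.5488 -0.3177  0.0942] [-0.2873  0.1042  0.1982] [ 0.2113  0.3938  0.3415  1.6447 -0.1437  1.1385  1.9695]
(array([-0.0014, -0.0125,  0.0861]), array([ 0.0049, -0.0097,  0.0123]))
```

View pics/st9.png

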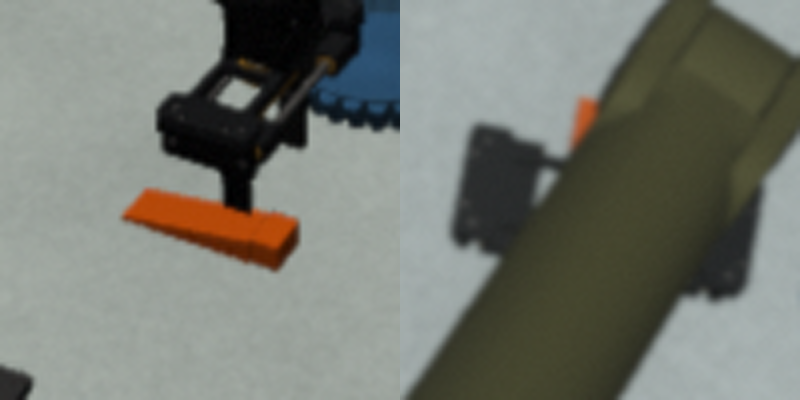

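Call:
carry_out(
  commands=[
    {"tx":0,"ty":0,"tz":0,"rx":0,"ry":0,"rz":0,"jaw":0.9},
    {"tx":0,"ty":0,"tz":0,"rx":0,"ry":0,"rz":0,"jaw":0.9},
  ],
)

```text
time: 15.75
position: [0.5513, -0.3196, 0.0984]
tool_rot: [-0.301, -3.126, -0.004]
ft_force: [0.1, 0.4, -0.7]
grip_width: 0.901
```

Run:
```python
from h import *
R=down(np.pi-.204)
print(ctrl.get_state()["position"],rel([.547,-.3296,.008],R))
```

```text
[ 0.5513 -0.3196  0.0984] (array([ 0.0022, -0.0109,  0.0904]), array([ 0.0026, -0.0012,  0.0123]))
```

Call:
carry_out(
  commands=[
    {"tx":0.002,"ty":-0.011,"tz":0.02,"rx":0,"ry":0,"rz":0.012,"jaw":0.9},
    {"tx":0.002,"ty":-0.011,"tz":0.05,"rx":0,"ry":0,"rz":0.012,"jaw":0.9},
    {"tx":0.002,"ty":-0.011,"tz":0.075,"rx":0,"ry":0,"rz":0.012,"jaw":0.9},
    {"tx":0.002,"ty":-0.011,"tz":0.088,"rx":0,"ry":0,"rz":0.012,"jaw":0.9},
    {"tx":0.002,"ty":-0.011,"tz":0.09,"rx":0,"ry":0,"rz":0.012,"jaw":0.9},
    {"tx":0.002,"ty":-0.011,"tz":0.09,"rx":0,"ry":0,"rz":0.012,"jaw":0.9},
  ],
)

```text
time: 16.5
position: [0.5461, -0.3298, 0.0069]
tool_rot: [-0.32, -3.122, -0.005]
ft_force: [-0.5, 0.5, -0.5]
grip_width: 0.902
```

Run:
```python
from h import *
R=down(np.pi-.204)
s=ctrl.get_state();print(s["position"],s["ft_force"],rel([.547,-.3296,.008],R))
a=get_image("side");b=get_image("top")
i=[cv2.resize(a[130:230,250:350,::-1],(400,400),interpolation=2),cv2.resize(b[150:250,370:470,::-1],(400,400),interpolation=2)]
cv2.imwrite("pics/st10.png",np.hstack(i))
```

```text
[ 0.5461 -0.3298  0.0069] [-0.5099  0.5155 -0.5194] (array([-0.0008,  0.0004, -0.0011]), array([ 0.0027, -0.0035, -0.0004]))
```

View pics/st10.png

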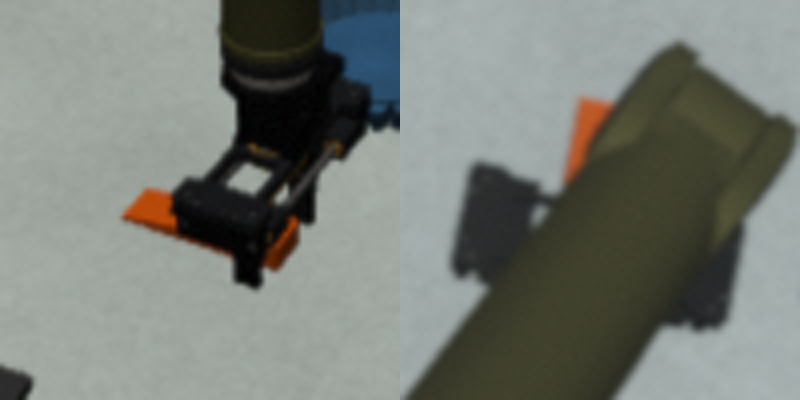

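Call:
carry_out(
  commands=[
    {"tx":0,"ty":0,"tz":0,"rx":0,"ry":0,"rz":0,"jaw":0.2},
    {"tx":0,"ty":0,"tz":0,"rx":0,"ry":0,"rz":0,"jaw":0.2},
    {"tx":0,"ty":0,"tz":0,"rx":0,"ry":0,"rz":0,"jaw":0.2},
    {"tx":0,"ty":0,"tz":0,"rx":0,"ry":0,"rz":0,"jaw":0.2},
    {"tx":0,"ty":0,"tz":0,"rx":0,"ry":0,"rz":0,"jaw":0.2},
    {"tx":0,"ty":0,"tz":0,"rx":0,"ry":0,"rz":0,"jaw":0.2},
    {"tx":0,"ty":0,"tz":0,"rx":0,"ry":0,"rz":0,"jaw":0.2},
  ],
  grip_force=55,
)

```text
time: 17.48
position: [0.5456, -0.3295, 0.0063]
tool_rot: [-0.32, -3.121, -0.005]
ft_force: [0.1, -0.3, 1.3]
grip_width: 0.447
```

Run:
```python
from h import *
R=down(np.pi-.083)
print(rel([.5186,-.0244,.06],R),rel([.5186,-.0244,.009],R))
```

```text
(array([ 0.0886,  0.2934, -0.0524]), array([ 0.0032, -0.0043, -0.1212])) (array([ 0.0884,  0.2933, -0.0014]), array([ 0.0032, -0.0043, -0.1212]))
```

Call:
carry_out(
  commands=[
    {"tx":0,"ty":0,"tz":-0.02,"rx":0,"ry":0,"rz":0,"jaw":0.2},
    {"tx":0.02,"ty":0,"tz":-0.055,"rx":0,"ry":0,"rz":0,"jaw":0.2},
    {"tx":0.08,"ty":0.04,"tz":-0.055,"rx":0.003,"ry":-0.004,"rz":-0.06,"jaw":0.2},
    {"tx":0.088,"ty":0.1,"tz":-0.055,"rx":0.003,"ry":-0.004,"rz":-0.121,"jaw":0.2},
    {"tx":0.088,"ty":0.15,"tz":-0.055,"rx":0.003,"ry":-0.004,"rz":-0.121,"jaw":0.2},
    {"tx":0.088,"ty":0.2,"tz":-0.055,"rx":0.003,"ry":-0.004,"rz":-0.121,"jaw":0.2},
    {"tx":0.088,"ty":0.25,"tz":-0.055,"rx":0.003,"ry":-0.004,"rz":-0.121,"jaw":0.2},
    {"tx":0.088,"ty":0.293,"tz":-0.055,"rx":0.003,"ry":-0.004,"rz":-0.121,"jaw":0.2},
    {"tx":0.088,"ty":0.293,"tz":-0.055,"rx":0.003,"ry":-0.004,"rz":-0.121,"jaw":0.2},
    {"tx":0.088,"ty":0.293,"tz":-0.055,"rx":0.003,"ry":-0.004,"rz":-0.121,"jaw":0.2},
  ],
)

```text
time: 18.73
position: [0.5194, -0.0253, 0.0635]
tool_rot: [0.131, 3.138, -0.0]
ft_force: [-0.2, -0.2, -1.6]
grip_width: 0.456
```

Run:
```python
from h import *
R=down(np.pi-.083)
s=ctrl.get_state();print(s["time"],s["position"],s["ft_force"],s["grip_width"],rel([.5186,-.0244,.007],R))
a=get_image("side");b=get_image("top")
i=[cv2.resize(a[180:330,150:300,::-1],(400,400),interpolation=2),cv2.resize(b[100:250,230:380,::-1],(400,400),interpolation=2)]
cv2.imwrite("pics/st11.png",np.hstack(i))
```

```text
18.725 [ 0.5194 -0.0253  0.0635] [-0.163  -0.2166 -1.6256] 0.4559767695613986 (array([0.0009, 0.0009, 0.0565]), array([-0.    ,  0.0007, -0.0001]))
```

View pics/st11.png

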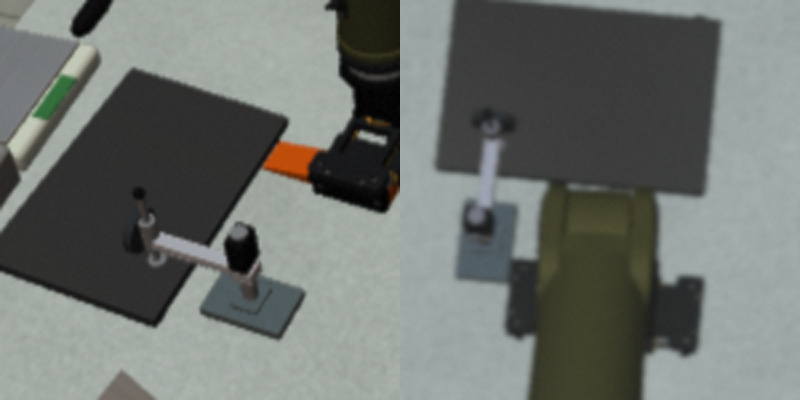

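Call:
carry_out(
  commands=[
    {"tx":0,"ty":-0.014,"tz":0.02,"rx":0,"ry":0,"rz":0,"jaw":0.2},
    {"tx":0,"ty":-0.014,"tz":0.04,"rx":0,"ry":0,"rz":0,"jaw":0.2},
    {"tx":0,"ty":-0.014,"tz":0.052,"rx":0,"ry":0,"rz":0,"jaw":0.2},
    {"tx":0,"ty":-0.014,"tz":0.056,"rx":0,"ry":0,"rz":0,"jaw":0.2},
    {"tx":0,"ty":-0.014,"tz":0.056,"rx":0,"ry":0,"rz":0,"jaw":0.2},
  ],
)

```text
time: 19.45
position: [0.5184, -0.039, 0.007]
tool_rot: [0.131, 3.138, 0.001]
ft_force: [0.4, -0.6, -1.7]
grip_width: 0.456
```

Run:
```python
from h import *
s=ctrl.get_state();print(s["time"],s["position"],s["ft_force"],s["torque"],s["tool_rot"])
a=get_image("side")
cv2.imwrite("pics/st12.png",cv2.resize(a[190:290,200:310,::-1],(660,600),interpolation=2))
```

```text
19.45 [ 0.5184 -0.039   0.007 ] [ 0.3781 -0.5846 -1.7181] [ 0.1296 -0.0843  0.0368] [0.1311 3.1385 0.0006]
```

View pics/st12.png

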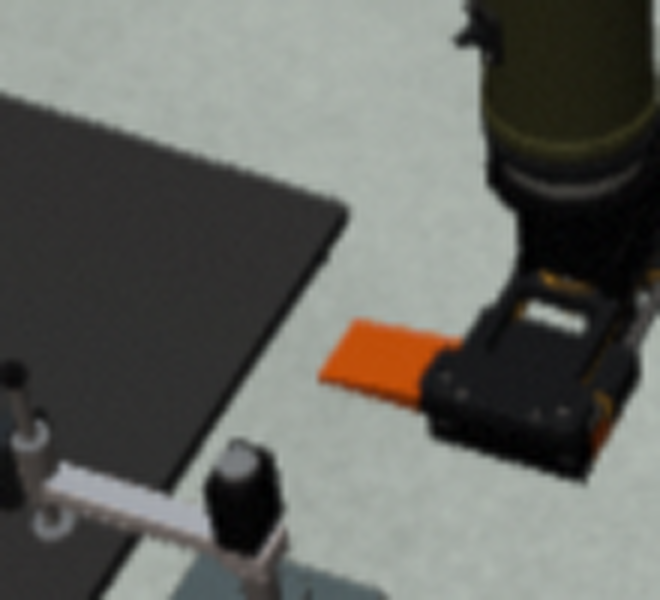

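Run:
```python
from h import *
k=6
xs=np.array([np.cos(.083),-np.sin(.083),0])
for p in((318,378),(355,319)):
    P=onz("side",(200+p[0]/k,190+p[1]/k),.005); print(P,(P-[.685,.022,0])@xs)
# slab edge top line
for p in((347,206),(160,495)):
    P=onz("side",(200+p[0]/k,190+p[1]/k),.024); print(P,(P-[.685,.022,0])@xs)
```

```text
[ 0.6511 -0.0285  0.005 ] -0.029548829307040763
[ 0.648  -0.0692  0.005 ] -0.029287151624507048
[ 0.6713 -0.1232  0.024 ] -0.0015784883257011653
[0.6857 0.0723 0.024 ] -0.0034423417885612205
```

Call:
carry_out(
  commands=[
    {"tx":-0.015,"ty":0,"tz":0,"rx":0,"ry":0,"rz":0,"jaw":0.2},
    {"tx":-0.03,"ty":0,"tz":0,"rx":0,"ry":0,"rz":0,"jaw":0.2},
    {"tx":-0.045,"ty":0,"tz":0,"rx":0,"ry":0,"rz":0,"jaw":0.2},
    {"tx":-0.05,"ty":0,"tz":0,"rx":0,"ry":0,"rz":0,"jaw":0.2},
  ],
)

```text
time: 20.0
position: [0.5693, -0.043, 0.0066]
tool_rot: [0.13, 3.138, 0.0]
ft_force: [-0.1, 0.6, -2.1]
grip_width: 0.456
```

Call:
carry_out(
  commands=[
    {"tx":-0.006,"ty":0,"tz":0,"rx":0,"ry":0,"rz":0,"jaw":0.2},
    {"tx":-0.012,"ty":0,"tz":0,"rx":0,"ry":0,"rz":0,"jaw":0.2},
    {"tx":-0.018,"ty":0,"tz":0,"rx":0,"ry":0,"rz":0,"jaw":0.2},
    {"tx":-0.024,"ty":0,"tz":0,"rx":0,"ry":0,"rz":0,"jaw":0.2},
  ],
)

```text
time: 20.5
position: [0.5818, -0.0443, 0.0061]
tool_rot: [-0.131, -3.116, -0.003]
ft_force: [-26.7, -0.2, 22.1]
grip_width: 0.452
```

Run:
```python
from h import *
s=ctrl.get_state();print(s["time"],s["position"],s["ft_force"],s["torque"])
a=get_image("side")
cv2.imwrite("pics/st13.png",cv2.resize(a[190:290,200:310,::-1],(660,600),interpolation=2))
```

```text
20.5 [ 0.5818 -0.0443  0.0061] [-26.6696  -0.155   22.0957] [ 0.2932  5.3531 -0.264 ]
```

View pics/st13.png

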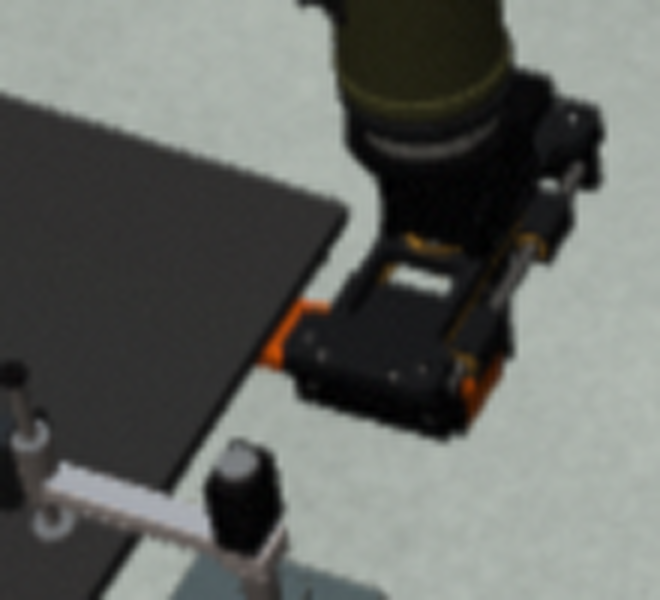

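With the wedge held, compliance makes the arm press down on it (22 N). I'll release it and push on the back of the head with shut fingers instead.

Call:
carry_out(
  commands=[
    {"tx":0.012,"ty":0,"tz":-0.001,"rx":0,"ry":0,"rz":0,"jaw":0.42},
    {"tx":0.012,"ty":0,"tz":-0.001,"rx":0,"ry":0,"rz":0,"jaw":0.6},
    {"tx":0.012,"ty":0,"tz":-0.001,"rx":0,"ry":0,"rz":0,"jaw":0.7},
    {"tx":0.012,"ty":0,"tz":-0.001,"rx":0,"ry":0,"rz":0,"jaw":0.7},
  ],
)

```text
time: 21.05
position: [0.5806, -0.0438, 0.008]
tool_rot: [0.13, 3.138, 0.001]
ft_force: [1.2, 0.5, 0.3]
grip_width: 0.666
```

Run:
```python
from h import *
s=ctrl.get_state();print(s["time"],s["position"],s["ft_force"],s["torque"],s["tool_rot"],s["grip_width"])
```

```text
21.05 [ 0.5806 -0.0438  0.008 ] [1.2398 0.5087 0.3362] [ 0.1054 -0.1192  0.0289] [0.1302 3.1379 0.0007] 0.6662640616215113
```

Call:
carry_out(
  commands=[
    {"tx":0,"ty":0,"tz":-0.03,"rx":0,"ry":0,"rz":0,"jaw":0.6},
    {"tx":0.03,"ty":0,"tz":-0.04,"rx":0,"ry":0,"rz":0,"jaw":0.3},
    {"tx":0.055,"ty":0,"tz":-0.035,"rx":0,"ry":0,"rz":0,"jaw":0},
    {"tx":0.055,"ty":0,"tz":-0.035,"rx":0,"ry":0,"rz":0,"jaw":0},
    {"tx":0.055,"ty":0,"tz":-0.035,"rx":0,"ry":0,"rz":0,"jaw":0},
    {"tx":0.055,"ty":0,"tz":-0.035,"rx":0,"ry":0,"rz":0,"jaw":0},
    {"tx":0.055,"ty":0,"tz":-0.02,"rx":0,"ry":0,"rz":0,"jaw":0},
    {"tx":0.055,"ty":0,"tz":-0.005,"rx":0,"ry":0,"rz":0,"jaw":0},
    {"tx":0.055,"ty":0,"tz":-0.003,"rx":0,"ry":0,"rz":0,"jaw":0},
    {"tx":0.055,"ty":0,"tz":-0.003,"rx":0,"ry":0,"rz":0,"jaw":0},
  ],
)

```text
time: 22.3
position: [0.5246, -0.0393, 0.01]
tool_rot: [-0.13, -3.138, -0.0]
ft_force: [0.2, -0.7, -0.6]
grip_width: 0.007
```

Run:
```python
from h import *
s=ctrl.get_state();print(s["time"],s["position"],s["ft_force"],s["torque"],s["tool_rot"],s["grip_width"])
a=get_image("side")
cv2.imwrite("pics/st14.png",cv2.resize(a[190:290,200:310,::-1],(660,600),interpolation=2))
```

```text
22.3 [ 0.5246 -0.0393  0.01  ] [ 0.2412 -0.685  -0.6074] [ 0.1453 -0.1527 -0.0375] [-0.1305 -3.1376 -0.0004] 0.0066987851687896225
```

View pics/st14.png

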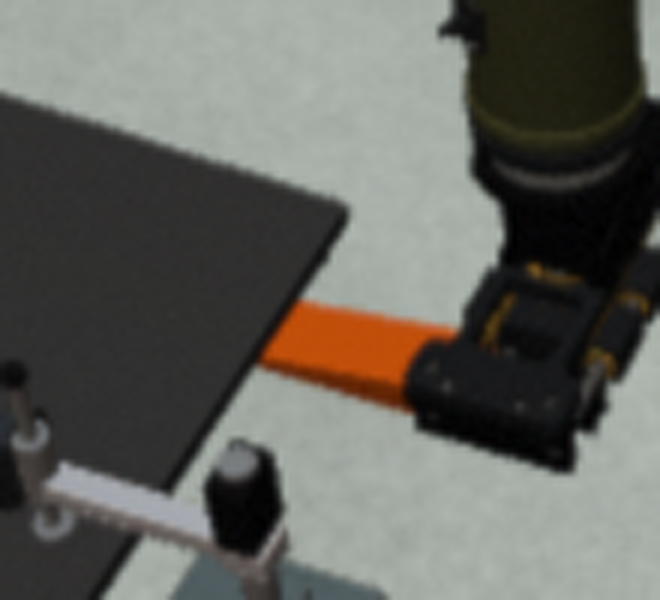

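Call:
carry_out(
  commands=[
    {"tx":-0.015,"ty":0,"tz":0,"rx":0,"ry":0,"rz":0,"jaw":0},
    {"tx":-0.027,"ty":0,"tz":0,"rx":0,"ry":0,"rz":0,"jaw":0},
    {"tx":-0.035,"ty":0,"tz":0,"rx":0,"ry":0,"rz":0,"jaw":0},
    {"tx":-0.041,"ty":0,"tz":0,"rx":0,"ry":0,"rz":0,"jaw":0},
    {"tx":-0.047,"ty":0,"tz":0,"rx":0,"ry":0,"rz":0,"jaw":0},
  ],
)

```text
time: 22.98
position: [0.5616, -0.0424, 0.009]
tool_rot: [-0.13, -3.115, -0.002]
ft_force: [-27.8, 2.2, 21.1]
grip_width: 0.001
```

Call:
carry_out(
  commands=[
    {"tx":-0.005,"ty":0,"tz":0,"rx":0,"ry":0,"rz":0,"jaw":0},
    {"tx":-0.01,"ty":0,"tz":0,"rx":0,"ry":0,"rz":0,"jaw":0},
  ],
)

```text
time: 23.22
position: [0.5709, -0.0432, 0.009]
tool_rot: [-0.13, -3.114, -0.003]
ft_force: [-25.3, 2.5, 19.9]
grip_width: 0.004
```

Call:
carry_out(
  commands=[
    {"tx":-0.005,"ty":0,"tz":-0.002,"rx":0,"ry":0,"rz":0,"jaw":0},
    {"tx":-0.01,"ty":0,"tz":-0.003,"rx":0,"ry":0,"rz":0,"jaw":0},
  ],
)

```text
time: 23.48
position: [0.5841, -0.0444, 0.0101]
tool_rot: [-0.13, -3.122, -0.001]
ft_force: [-11.4, 0.9, -2.2]
grip_width: 0.001
```

Run:
```python
from h import *
s=ctrl.get_state();print(s["time"],s["position"],s["ft_force"],s["torque"],s["tool_rot"],s["grip_width"])
a=get_image("side")
cv2.imwrite("pics/st15.png",cv2.resize(a[190:290,200:310,::-1],(660,600),interpolation=2))
```

```text
23.475 [ 0.5841 -0.0444  0.0101] [-11.4056   0.8896  -2.2239] [ 0.2654  2.4581 -0.0282] [-0.1299 -3.1218 -0.0012] 0.0009930144818525775
```

View pics/st15.png

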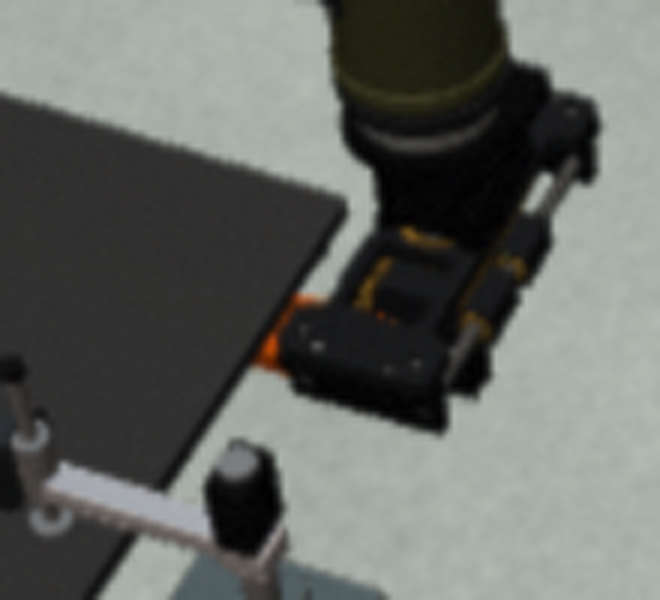

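Call:
carry_out(
  commands=[
    {"tx":-0.005,"ty":0,"tz":0,"rx":0,"ry":0,"rz":0,"jaw":0},
    {"tx":-0.01,"ty":0,"tz":0,"rx":0,"ry":0,"rz":0,"jaw":0},
    {"tx":-0.015,"ty":0,"tz":0,"rx":0,"ry":0,"rz":0,"jaw":0},
  ],
)

```text
time: 23.9
position: [0.5991, -0.0456, 0.0095]
tool_rot: [-0.13, -3.122, -0.001]
ft_force: [-10.9, 0.2, -4.4]
grip_width: 0.005
```

Call:
carry_out(
  commands=[
    {"tx":-0.004,"ty":0,"tz":-0.0015,"rx":0,"ry":0,"rz":0,"jaw":0},
    {"tx":-0.008,"ty":0,"tz":-0.0015,"rx":0,"ry":0,"rz":0,"jaw":0},
    {"tx":-0.012,"ty":0,"tz":-0.0015,"rx":0,"ry":0,"rz":0,"jaw":0},
  ],
)

```text
time: 24.28
position: [0.6111, -0.0466, 0.0108]
tool_rot: [-0.13, -3.122, -0.001]
ft_force: [-9.7, 0.7, -5.8]
grip_width: 0.004
```

Call:
carry_out(
  commands=[
    {"tx":0.03,"ty":0,"tz":0,"rx":0,"ry":0,"rz":0,"jaw":0},
    {"tx":0.07,"ty":0,"tz":-0.02,"rx":0,"ry":0,"rz":0,"jaw":0},
    {"tx":0.11,"ty":-0.05,"tz":-0.05,"rx":0,"ry":0,"rz":0,"jaw":0},
    {"tx":0.11,"ty":-0.1,"tz":-0.05,"rx":0,"ry":0,"rz":0,"jaw":0},
    {"tx":0.11,"ty":-0.1,"tz":-0.05,"rx":0,"ry":0,"rz":0,"jaw":0},
  ],
)

```text
time: 24.9
position: [0.5003, -0.1432, 0.0663]
tool_rot: [0.143, 3.136, -0.003]
ft_force: [-0.2, 0.5, 0.7]
grip_width: 0.002
```

Run:
```python
from h import *
s=ctrl.get_state();print(s["time"],s["position"],s["ft_force"])
a=get_image("side");b=get_image("top")
cv2.imwrite("pics/full_s16.png",a[:,:,::-1]);cv2.imwrite("pics/full_t16.png",b[:,:,::-1])
cv2.imwrite("pics/st16.png",cv2.resize(a[195:315,140:300,::-1],(800,600),interpolation=2))
cv2.imwrite("pics/tt16.png",cv2.resize(b[90:240,220:420,::-1],(800,600),interpolation=2))
```

```text
24.9 [ 0.5003 -0.1432  0.0663] [-0.2008  0.4952  0.6514]
```

View pics/st16.png

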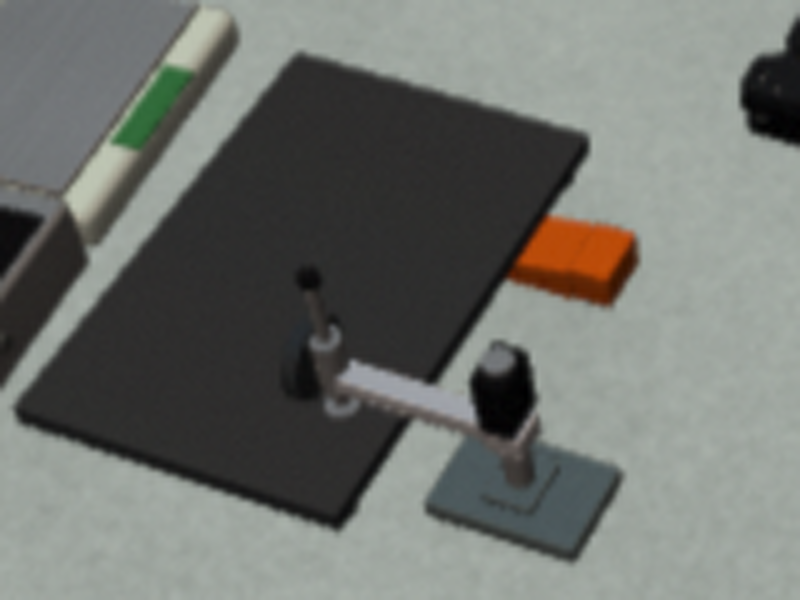

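View pics/tt16.png

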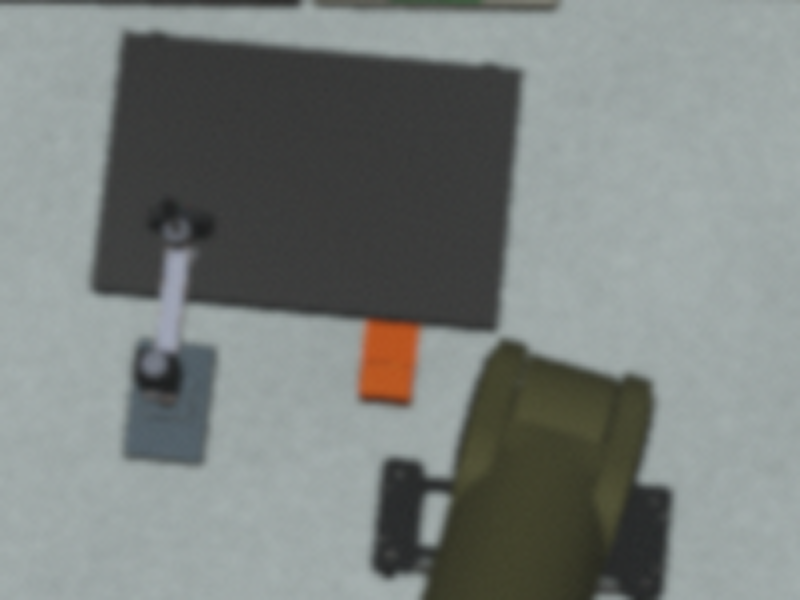

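Run:
```python
from h import *
s=lambda x,y:(140+x/5,195+y/5); t=lambda x,y:(220+x/4,90+y/4)
xs=np.array([np.cos(.083),-np.sin(.083),0])
hb=onz("top",t(386,400),.027)
for z in(.028,.032,.035): 
    e=onz("top",t(392,321),z); print(z,hb,e,(e-hb)@xs)
print("side head top back",onz("side",s(607,283),.027),onz("side",s(637,237),.027))
print("L corner",tri(s(341,518),t(94,292)),"before",tri(s(341,527),t(94,295)))
print("R corner",tri(s(588,140),t(497,328)),"before", tri((130+640/5,195+150/5),(235+653/6,90+499/6)))
# differential: dpx in side vs height for foot/knob
for X in([.70,.17,.024],[.672,-.125,.024],[.724,.104,.026],[.724,.104,.12]):
    X=np.array(X);print(proj("side",X),proj("side",X+[0,0,.01])-proj("side",X))
```

```text
0.028 [ 0.6213 -0.0486  0.027 ] [ 0.6803 -0.0516  0.028 ] 0.05908775737010409
0.032 [ 0.6213 -0.0486  0.027 ] [ 0.6791 -0.0516  0.032 ] 0.05794121442289242
0.035 [ 0.6213 -0.0486  0.027 ] [ 0.6783 -0.0516  0.035 ] 0.05708130721248367
side head top back [ 0.6208 -0.0226  0.027 ] [ 0.617  -0.0603  0.027 ]
L corner (array([0.6972, 0.1671, 0.0252]), [np.float64(0.001112611665576578), np.float64(0.001112611665576566)]) before (array([0.6974, 0.1681, 0.0183]), [np.float64(0.000613766854049685), np.float64(0.0006137668540498122)])
R corner (array([ 0.6762, -0.1288,  0.0235]), [np.float64(0.0017767109858600693), np.float64(0.0017767109858597612)]) before (array([ 0.6751, -0.1279,  0.016 ]), [np.float64(0.0014738843640954118), np.float64(0.001473884364095471)])
[206.381  299.3968] [-0.6811 -2.2882]
[257.8413 223.8826] [-0.3405 -2.3753]
[208.7214 277.7598] [-0.6447 -2.3273]
[202.3693 254.8285] [-0.7163 -2.5859]
```

Comparing the two views, the slab edge has risen about 7 to 9 mm, with about 58 mm of wedge showing where level needs about 45. I'll push a further 9 mm.

Call:
carry_out(
  commands=[
    {"tx":0,"ty":0.05,"tz":0,"rx":0,"ry":0,"rz":0,"jaw":0},
    {"tx":0,"ty":0.1,"tz":0,"rx":0,"ry":0,"rz":0,"jaw":0},
    {"tx":-0.03,"ty":0.1,"tz":0.025,"rx":0,"ry":0,"rz":0,"jaw":0},
    {"tx":-0.07,"ty":0.1,"tz":0.05,"rx":0,"ry":0,"rz":0,"jaw":0},
    {"tx":-0.095,"ty":0.1,"tz":0.05,"rx":0,"ry":0,"rz":0,"jaw":0},
    {"tx":-0.105,"ty":0.1,"tz":0.05,"rx":0,"ry":0,"rz":0,"jaw":0},
    {"tx":-0.11,"ty":0.1,"tz":0.05,"rx":0,"ry":0,"rz":0,"jaw":0},
    {"tx":-0.115,"ty":0.1,"tz":0.05,"rx":0,"ry":0,"rz":0,"jaw":0},
    {"tx":-0.12,"ty":0.1,"tz":0.05,"rx":0,"ry":0,"rz":0,"jaw":0},
    {"tx":-0.12,"ty":0.1,"tz":0.05,"rx":0,"ry":0,"rz":0,"jaw":0},
  ],
)

```text
time: 26.25
position: [0.6192, -0.0451, 0.0137]
tool_rot: [-0.127, -3.118, -0.005]
ft_force: [-20.4, 2.0, 13.7]
grip_width: 0.008
```

Call:
carry_out(
  commands=[
    {"tx":0.02,"ty":0,"tz":0,"rx":0,"ry":0,"rz":0,"jaw":0},
    {"tx":0.03,"ty":0,"tz":-0.05,"rx":0,"ry":0,"rz":0,"jaw":0},
    {"tx":-0.02,"ty":0,"tz":-0.06,"rx":0,"ry":0,"rz":0,"jaw":0},
    {"tx":-0.07,"ty":0,"tz":-0.06,"rx":0,"ry":0,"rz":0,"jaw":0},
    {"tx":-0.08,"ty":0,"tz":-0.06,"rx":0,"ry":0,"rz":0,"jaw":0},
    {"tx":-0.08,"ty":0,"tz":-0.06,"rx":0,"ry":0,"rz":0,"jaw":0},
  ],
)

```text
time: 27.0
position: [0.7077, -0.0537, 0.0743]
tool_rot: [-0.129, -3.137, -0.001]
ft_force: [-0.3, -0.1, -0.6]
grip_width: 0.007
```

Run:
```python
from h import *
s=ctrl.get_state();print(s["time"],s["position"],s["ft_force"])
print(rel([.7113,-.0604,.045],down(np.pi-.083)))
```

```text
27.0 [ 0.7077 -0.0537  0.0743] [-0.3055 -0.0525 -0.5975]
(array([-0.0042, -0.0064,  0.0293]), array([ 0.0007, -0.0021,  0.0008]))
```

Call:
carry_out(
  commands=[
    {"tx":-0.004,"ty":-0.006,"tz":0.015,"rx":0,"ry":0,"rz":0,"jaw":0},
    {"tx":-0.004,"ty":-0.006,"tz":0.029,"rx":0,"ry":0,"rz":0,"jaw":0},
    {"tx":-0.004,"ty":-0.006,"tz":0.033,"rx":0,"ry":0,"rz":0,"jaw":0},
    {"tx":-0.004,"ty":-0.006,"tz":0.035,"rx":0,"ry":0,"rz":0,"jaw":0},
    {"tx":-0.004,"ty":-0.006,"tz":0.036,"rx":0,"ry":0,"rz":0,"jaw":0},
  ],
)

```text
time: 27.62
position: [0.712, -0.0607, 0.0394]
tool_rot: [0.13, 3.139, 0.001]
ft_force: [0.5, -0.3, 0.7]
grip_width: 0.005
```

Call:
carry_out(
  commands=[
    {"tx":0,"ty":0,"tz":0.001,"rx":0,"ry":0,"rz":0,"jaw":0},
  ],
)

```text
time: 27.75
position: [0.7121, -0.0608, 0.0385]
tool_rot: [0.13, 3.138, 0.001]
ft_force: [-0.5, -0.8, -0.2]
grip_width: 0.006
```

Call:
carry_out(
  commands=[
    {"tx":0,"ty":0,"tz":0.001,"rx":0,"ry":0,"rz":0,"jaw":0},
  ],
)

```text
time: 27.88
position: [0.7121, -0.0608, 0.0374]
tool_rot: [0.13, 3.138, 0.001]
ft_force: [-0.1, -0.0, 0.3]
grip_width: 0.003
```

Call:
carry_out(
  commands=[
    {"tx":0,"ty":0,"tz":0.001,"rx":0,"ry":0,"rz":0,"jaw":0},
  ],
)

```text
time: 28.0
position: [0.7119, -0.0608, 0.0362]
tool_rot: [0.13, 3.139, 0.001]
ft_force: [0.6, -0.2, -0.3]
grip_width: 0.004
```

Call:
carry_out(
  commands=[
    {"tx":0,"ty":0,"tz":0.001,"rx":0,"ry":0,"rz":0,"jaw":0},
  ],
)

```text
time: 28.12
position: [0.7119, -0.0608, 0.0351]
tool_rot: [-0.13, -3.139, -0.001]
ft_force: [0.5, 0.6, 0.1]
grip_width: 0.008
```

Call:
carry_out(
  commands=[
    {"tx":0,"ty":0,"tz":0.001,"rx":0,"ry":0,"rz":0,"jaw":0},
  ],
)

```text
time: 28.25
position: [0.7119, -0.0609, 0.0345]
tool_rot: [-0.131, -3.139, -0.001]
ft_force: [-2.3, -0.1, 5.5]
grip_width: 0.009
```

Call:
carry_out(
  commands=[
    {"tx":0,"ty":0,"tz":0.001,"rx":0,"ry":0,"rz":0,"jaw":0},
  ],
)

```text
time: 28.38
position: [0.7119, -0.0608, 0.0344]
tool_rot: [-0.13, -3.139, -0.001]
ft_force: [-4.4, -0.0, 10.0]
grip_width: 0.005
```

The slab top is touched at z ≈ 34.6 mm beside the foot, where level is 35. I'll touch the bare worktop to check the zero, then look again.

Call:
carry_out(
  commands=[
    {"tx":0,"ty":0,"tz":-0.03,"rx":0,"ry":0,"rz":0,"jaw":0},
    {"tx":0.05,"ty":-0.03,"tz":-0.04,"rx":0,"ry":0,"rz":0,"jaw":0},
    {"tx":0.11,"ty":-0.06,"tz":-0.04,"rx":0,"ry":0,"rz":0,"jaw":0},
    {"tx":0.17,"ty":-0.08,"tz":-0.04,"rx":0,"ry":0,"rz":0,"jaw":0},
    {"tx":0.18,"ty":-0.08,"tz":-0.02,"rx":0,"ry":0,"rz":0,"jaw":0},
    {"tx":0.18,"ty":-0.08,"tz":0.01,"rx":0,"ry":0,"rz":0,"jaw":0},
    {"tx":0.18,"ty":-0.08,"tz":0.025,"rx":0,"ry":0,"rz":0,"jaw":0},
    {"tx":0.18,"ty":-0.08,"tz":0.032,"rx":0,"ry":0,"rz":0,"jaw":0},
    {"tx":0.18,"ty":-0.08,"tz":0.032,"rx":0,"ry":0,"rz":0,"jaw":0},
  ],
)

```text
time: 29.5
position: [0.5265, -0.1257, 0.0013]
tool_rot: [0.13, 3.139, 0.0]
ft_force: [-0.1, -0.5, 0.1]
grip_width: 0.004
```

Call:
carry_out(
  commands=[
    {"tx":0,"ty":0,"tz":0.001,"rx":0,"ry":0,"rz":0,"jaw":0},
  ],
)

```text
time: 29.62
position: [0.5267, -0.1257, 0.0006]
tool_rot: [0.13, 3.138, 0.0]
ft_force: [-0.0, 1.0, -0.3]
grip_width: 0.004
```

Call:
carry_out(
  commands=[
    {"tx":0,"ty":0,"tz":0.001,"rx":0,"ry":0,"rz":0,"jaw":0},
  ],
)

```text
time: 29.75
position: [0.5267, -0.1257, 0.0004]
tool_rot: [0.13, 3.138, 0.001]
ft_force: [-3.7, 1.0, 11.3]
grip_width: 0.008
```

Against the worktop zero of about 0.5 mm, the slab top is about 34.1 mm. That's green, but on the low side, so I'll drive the wedge about 5 mm further.

Run:
```python
from h import *
print(rel([.585,-.045,.014],down(np.pi-.083)),rel([.624,-.048,.014],down(np.pi-.083)))
```

```text
(array([-0.0514,  0.0853, -0.0135]), array([ 0.0005,  0.001 , -0.    ])) (array([-0.0905,  0.0855, -0.0135]), array([ 0.0005,  0.001 , -0.    ]))
```

Call:
carry_out(
  commands=[
    {"tx":0,"ty":0.04,"tz":-0.03,"rx":0,"ry":0,"rz":0,"jaw":0},
    {"tx":-0.03,"ty":0.085,"tz":-0.03,"rx":0,"ry":0,"rz":0,"jaw":0},
    {"tx":-0.051,"ty":0.085,"tz":-0.016,"rx":0,"ry":0,"rz":0,"jaw":0},
    {"tx":-0.07,"ty":0.085,"tz":-0.016,"rx":0,"ry":0,"rz":0,"jaw":0},
    {"tx":-0.08,"ty":0.085,"tz":-0.016,"rx":0,"ry":0,"rz":0,"jaw":0},
    {"tx":-0.087,"ty":0.085,"tz":-0.018,"rx":0,"ry":0,"rz":0,"jaw":0},
    {"tx":-0.091,"ty":0.085,"tz":-0.019,"rx":0,"ry":0,"rz":0,"jaw":0},
  ],
)

```text
time: 30.62
position: [0.6192, -0.0483, 0.0169]
tool_rot: [-0.131, -3.129, -0.001]
ft_force: [-12.0, 1.2, 3.2]
grip_width: 0.005
```

Call:
carry_out(
  commands=[
    {"tx":-0.002,"ty":0,"tz":-0.0005,"rx":0,"ry":0,"rz":0,"jaw":0},
    {"tx":-0.002,"ty":0,"tz":-0.0005,"rx":0,"ry":0,"rz":0,"jaw":0},
  ],
)

```text
time: 30.88
position: [0.6192, -0.0483, 0.0169]
tool_rot: [-0.13, -3.125, -0.002]
ft_force: [-11.8, 1.2, 3.0]
grip_width: 0.002
```

Call:
carry_out(
  commands=[
    {"tx":-0.002,"ty":0,"tz":-0.001,"rx":0,"ry":0,"rz":0,"jaw":0},
    {"tx":-0.004,"ty":0,"tz":-0.001,"rx":0,"ry":0,"rz":0,"jaw":0},
  ],
)

```text
time: 31.12
position: [0.6209, -0.0485, 0.017]
tool_rot: [-0.13, -3.121, -0.002]
ft_force: [-15.9, 2.1, 4.0]
grip_width: 0.002
```

Call:
carry_out(
  commands=[
    {"tx":-0.002,"ty":0,"tz":0,"rx":0,"ry":0,"rz":0,"jaw":0},
    {"tx":-0.002,"ty":0,"tz":0,"rx":0,"ry":0,"rz":0,"jaw":0},
  ],
)

```text
time: 31.38
position: [0.6232, -0.0487, 0.017]
tool_rot: [-0.13, -3.121, -0.002]
ft_force: [-14.7, 1.0, 3.3]
grip_width: 0.006
```

Call:
carry_out(
  commands=[
    {"tx":-0.002,"ty":0,"tz":0,"rx":0,"ry":0,"rz":0,"jaw":0},
    {"tx":-0.002,"ty":0,"tz":0,"rx":0,"ry":0,"rz":0,"jaw":0},
  ],
)

```text
time: 31.62
position: [0.6252, -0.0489, 0.017]
tool_rot: [-0.13, -3.121, -0.002]
ft_force: [-15.4, 1.8, 2.7]
grip_width: 0.005
```

Call:
carry_out(
  commands=[
    {"tx":0.02,"ty":0,"tz":0,"rx":0,"ry":0,"rz":0,"jaw":0},
    {"tx":0.03,"ty":0,"tz":-0.05,"rx":0,"ry":0,"rz":0,"jaw":0},
    {"tx":-0.02,"ty":0,"tz":-0.06,"rx":0,"ry":0,"rz":0,"jaw":0},
    {"tx":-0.07,"ty":0,"tz":-0.06,"rx":0,"ry":0,"rz":0,"jaw":0},
    {"tx":-0.08,"ty":-0.003,"tz":-0.06,"rx":0,"ry":0,"rz":0,"jaw":0},
    {"tx":-0.08,"ty":-0.003,"tz":-0.04,"rx":0,"ry":0,"rz":0,"jaw":0},
    {"tx":-0.08,"ty":-0.003,"tz":-0.025,"rx":0,"ry":0,"rz":0,"jaw":0},
    {"tx":-0.08,"ty":-0.003,"tz":-0.025,"rx":0,"ry":0,"rz":0,"jaw":0},
  ],
)

```text
time: 32.62
position: [0.7101, -0.0586, 0.0417]
tool_rot: [-0.13, -3.133, -0.001]
ft_force: [0.5, -0.5, 0.4]
grip_width: 0.007
```

Call:
carry_out(
  commands=[
    {"tx":0,"ty":0,"tz":0.003,"rx":0,"ry":0,"rz":0,"jaw":0},
    {"tx":0,"ty":0,"tz":0.005,"rx":0,"ry":0,"rz":0,"jaw":0},
  ],
)

```text
time: 32.88
position: [0.7133, -0.0589, 0.0402]
tool_rot: [0.13, 3.138, 0.001]
ft_force: [-1.0, 0.8, -0.6]
grip_width: 0.006
```

Call:
carry_out(
  commands=[
    {"tx":0,"ty":0,"tz":0.0007,"rx":0,"ry":0,"rz":0,"jaw":0},
  ],
)

```text
time: 33.0
position: [0.7132, -0.0589, 0.0393]
tool_rot: [0.131, 3.138, 0.001]
ft_force: [-0.0, -1.1, -0.1]
grip_width: 0.003
```

Call:
carry_out(
  commands=[
    {"tx":0,"ty":0,"tz":0.0007,"rx":0,"ry":0,"rz":0,"jaw":0},
  ],
)

```text
time: 33.12
position: [0.7132, -0.059, 0.0384]
tool_rot: [0.13, 3.139, 0.001]
ft_force: [0.3, 0.3, -0.0]
grip_width: 0.006
```

Call:
carry_out(
  commands=[
    {"tx":0,"ty":0,"tz":0.0007,"rx":0,"ry":0,"rz":0,"jaw":0},
  ],
)

```text
time: 33.25
position: [0.7131, -0.0589, 0.0376]
tool_rot: [0.13, 3.139, 0.001]
ft_force: [0.1, -0.7, -0.5]
grip_width: 0.005
```

Call:
carry_out(
  commands=[
    {"tx":0,"ty":0,"tz":0.001,"rx":0,"ry":0,"rz":0,"jaw":0},
  ],
)

```text
time: 33.38
position: [0.713, -0.0589, 0.0365]
tool_rot: [-0.13, -3.139, -0.001]
ft_force: [0.1, 0.1, 0.5]
grip_width: 0.002
```

Call:
carry_out(
  commands=[
    {"tx":0,"ty":0,"tz":0.0005,"rx":0,"ry":0,"rz":0,"jaw":0},
  ],
)

```text
time: 33.5
position: [0.7129, -0.0589, 0.0359]
tool_rot: [-0.13, -3.139, -0.001]
ft_force: [-1.1, -0.4, 0.7]
grip_width: 0.011
```

Call:
carry_out(
  commands=[
    {"tx":0,"ty":0,"tz":0.0005,"rx":0,"ry":0,"rz":0,"jaw":0},
  ],
)

```text
time: 33.62
position: [0.713, -0.059, 0.0354]
tool_rot: [-0.13, -3.139, -0.001]
ft_force: [-0.7, 0.6, 1.4]
grip_width: 0.005
```

Call:
carry_out(
  commands=[
    {"tx":0,"ty":0,"tz":0.0005,"rx":0,"ry":0,"rz":0,"jaw":0},
  ],
)

```text
time: 33.75
position: [0.713, -0.0589, 0.0354]
tool_rot: [-0.13, -3.139, -0.001]
ft_force: [-2.3, 0.9, 5.3]
grip_width: 0.006
```

The slab top now touches at 35.4 − 0.5 = 34.9 mm. Retreating clear, then a last look.

Call:
carry_out(
  commands=[
    {"tx":0,"ty":0,"tz":-0.03,"rx":0,"ry":0,"rz":0,"jaw":0},
    {"tx":0.02,"ty":-0.02,"tz":-0.08,"rx":0,"ry":0,"rz":0,"jaw":0},
    {"tx":0.08,"ty":-0.05,"tz":-0.12,"rx":0,"ry":0,"rz":0,"jaw":0},
    {"tx":0.14,"ty":-0.08,"tz":-0.15,"rx":0,"ry":0,"rz":0,"jaw":0},
    {"tx":0.19,"ty":-0.1,"tz":-0.15,"rx":0,"ry":0,"rz":0,"jaw":0},
    {"tx":0.19,"ty":-0.1,"tz":-0.15,"rx":0,"ry":0,"rz":0,"jaw":0},
    {"tx":0.19,"ty":-0.1,"tz":-0.15,"rx":0,"ry":0,"rz":0,"jaw":0},
  ],
)

```text
time: 34.62
position: [0.5154, -0.1431, 0.1856]
tool_rot: [0.132, 3.137, 0.001]
ft_force: [0.9, 1.5, 0.8]
grip_width: 0.005
```

Run:
```python
from h import *
s=ctrl.get_state();print(s["time"],s["position"],s["ft_force"])
a=get_image("side");b=get_image("top")
A=cv2.resize(a[195:315,140:300,::-1],(640,480),interpolation=2)
cv2.imwrite("pics/fin_s.png",cv2.resize(a[195:315,140:300,::-1],(800,600),interpolation=2))
cv2.imwrite("pics/fin_t.png",b[:,:,::-1])
```

```text
34.625 [ 0.5154 -0.1431  0.1856] [0.8908 1.5315 0.7926]
```

View pics/fin_s.png

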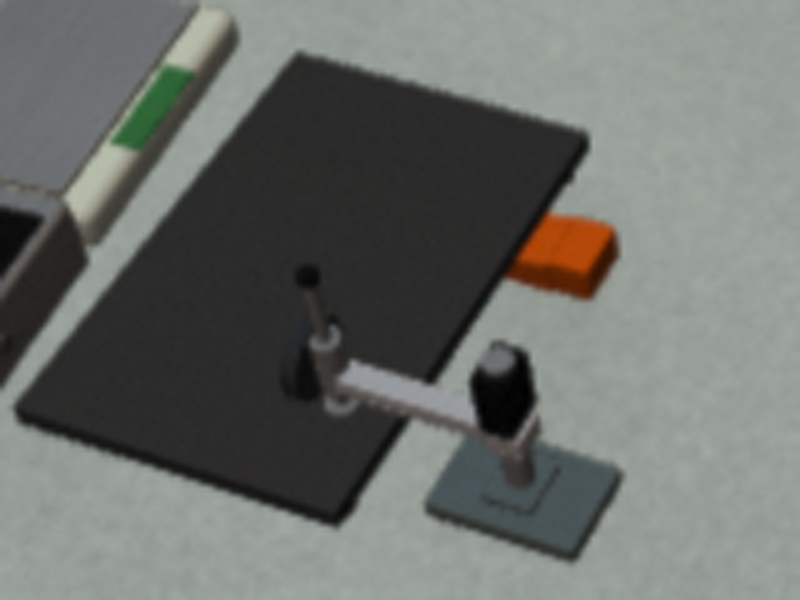

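View pics/fin_t.png

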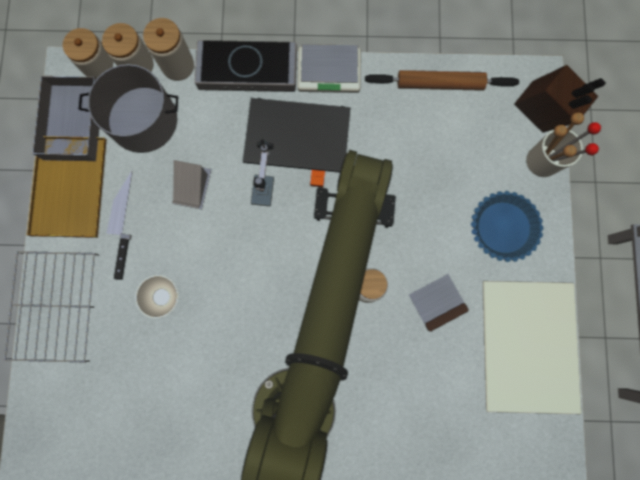

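```bash
python3 -c "
from bench import ctrl
print(ctrl.close_job())"
```

```text
the job is handed in; nothing more can be done
None
```

I handed the job in at about 34.6 s with the gauge standing at the slab and the wedge tight under the low edge. No verdict was given, and the needle itself was never read.

- **Gauge:** I lifted it off the rest and lowered it until the wrist force showed light contact (about 6 N on the worktop), then released it. It stands flat by itself with its foot about 30–35 mm inside the low edge, while the slab was still low.
- **Wedge:** I first pushed it while gripping it, but the arm pressed down about 22 N and it stalled. I let go and drove it in with shut fingers against the back of its head, at about 10–28 N. It lies square to the edge, about 0.1 m under the slab.

**Last checks:**
- **Needle:** With the gauge where I stood it, the dial faced away from both cameras. I judged level by touching the slab top beside the foot instead. It touched at 35.4 mm against a worktop zero of 0.5 mm, so about 34.9 mm, which puts the gauge near 14.9 mm (green is 13.5–16.5).
- **First touch:** Before the last 6 mm of wedge travel, the same touch gave 34.1 mm.
- **Disagreement:** Partway through, the corner heights from the cameras showed a rise of 7–7.5 mm, against about 9 mm from the wedge's travel. I relied on the touch.
- **Last pictures:** The gauge was upright, the wedge was in place, the other things looked unmoved and the arm was clear. The wedge's load on the slab was not measured; I expect about 7 N from the slab's weight.

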